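Clamp the measuring cells in the holder with the tapped wedge

ROBOT

A 7-joint arm with a two-finger parallel gripper is mounted at the origin on the work surface. World frame = base frame: x ahead of the robot, y to its left, z up, the work surface at z = 0. Lengths are in m, angles in rad, forces in N, time in s.
With the tool pointing down it reaches from about 0.4 to 0.9 m from the base axis. Payload 5.5 kg.
Tool frame: the origin (TCP) lies midway between the tips of the shut fingers; the grasp point (between the pads) lies 19 mm behind it (manip.grip_depth is the distance from the TCP to the grasp point, in m); z points along the fingers, x is the direction in which the jaws open and shut, and the axes are right-handed (so a half turn about z gives the same grasp; the last joint's range is limited). The gripper opens to 92 mm and grips with 3 to 60 N. Pads are 19 mm wide; open, the fingers measure 130 mm over their backs; the gripper's body (75 mm by 190 mm) begins 47 mm behind the grasp point.
Start: joints at [1.403, 0.501, -0.427, 1.55, 0.221, 1.138, -0.21], TCP at [0.271, -0.591, 0.227] pointing down, gripper open.
Joint ranges: [-2.88, 2.88], [-0.31, 2.03], [-1.54, 1.56], [0.2, 2.42], [-1.41, 4.55], [0.19, 2.02], [-2.57, 2.57]. Speed limits (rad/s): [2.57, 2.57, 3.14, 3.14, 3.14, 3.14, 3.14].

INTERFACE

Orientations are given as a unit quaternion [x, y, z, w].
In Python, from bench import manip, effector, viewer gives the robot as it stands. Calls block until the motion is done:
- manip.move_pose(position, orientation): joint-space move of the TCP to a pose.
- manip.servo_line(position, ori=None, vel=0.15): straight line of the TCP; ori=None keeps the orientation; vel is the mean speed in m/s.
- manip.movej(angles): joint-space move.
- effector.open_jaws() and effector.close(f_grip=None): open the fingers fully, or close them until they stop; f_grip is the grip in N (None keeps the last).
- manip.sleep(seconds).
- manip.solve_ik(position, orientation): joint angles nearest the present ones, or None.
- viewer.get_image(name): name is "scene" or "top" or "wrist"; returns the picture (384x512x3 uint8, red, green, blue); there is no depth.
- viewer.get_calibration(name): a dict with "vfov" (degrees; the focal length in pixels is half the picture's height over the tangent of half this angle, whatever the lens; pixels are square), "cx", "cy" (the principal point, pixels), "eye" and "attitude" of the camera in the world. Camera axes: x right, y down, z forward; pixel columns grow to the right and rows downward; lengths in m; the calibration is good to about 2 mm. A picture is of the moment at which its call begins: read the wrist's pose just before it. get_calibration takes no time and is no camera call; for the wrist camera it gives the pose at the moment of the call.
A pose or a line that the arm cannot do raises manip.PlanningError and nothing moves.
- manip.hand_in(): hands the job in, once; it reports no verdict.
Readings, each from a call of its own:
- manip.current_clock(): time.
- manip.current_q(): joint angles.
- manip.current_joint_velocities(): joint speeds.
- manip.current_tau(): joint torques, N m.
- manip.current_tool_pos(): TCP position.
- manip.current_tcp_rot(): TCP orientation.
- manip.current_force(): force on the tool from outside, world axes, zero at the start.
- manip.current_wrist_torque(): the same for the moment, N m.
- manip.current_finger_gap(): finger opening in m.
Only numpy, scipy, OpenCV 4.12 (cv2) and the standard library are available. Lean on these libraries where they do the work, as an engineer would, in place of code of your own. Each camera call takes 0.05 s, during which the arm holds its last target.

TASK

Flip open the latch of the carrying case, lift its cover, and stand every measuring cell from the case upright in a free bay of the cell holder, one to a bay. Then put the loose wedge into the holder's slot in front of the clamp bar and tap it down with the tamper until its plate sits on the holder, so that the cells are locked tight. Finish by standing the tamper back on its round mat and closing the case's cover (the latch stays open); leave the other labware where it is.

Things in the scene. Friction and masses are not known exactly. Their poses are not given: they have to be found in the camera images.
- case: Fixed case: black tray 90 x 212 x 45 mm (x, y, z; 4 mm walls, floor top 4 mm up) under a grey cover, 90 mm high in all. Origin: centre of the underside. x points from the latch side (front) to the hinge side. Three compartments in a row along y, centred at y = -62, 0, +62 mm, with 24 mm high ribs between; each may hold one cell.
- cover (a joint): Cover's hinge, rad: 0 shut, 1.75 wide open. The hinge line is along the case's y; the front edge swings up and back. It is stiff enough to stay at any angle. While the latch is shut, a catch holds the cover down.
- cover_hinge (a point): Middle of the cover's hinge line (rear top edge of the tray, 45.5 mm above the table). Fixed.
- cover_handle (a point): Middle of the cover's black bar handle (moves with it): round, 12 mm thick, 98 mm long along the case's y, posts at its ends, 40 mm above the cover; with the cover shut 72 mm in front of and 85 mm above the hinge line. A finger fits between bar and cover at every angle: a gripper kept upright, closing along the case's x, can follow the arc.
- latch (a joint): Over-centre toggle latch on the middle of the case's front, rad: 0 shut (upright), 0.9 fully open (folded forward and down). Hinge line along the case's y, 51 mm in front of the case's middle, 25 mm above the table. A spring holds it shut to about 0.3 rad, then snaps it open; 1 to 3 N down on the tab is enough.
- latch_tab (a point): Point on the latch's steel tab, about 8 mm from its outer end. The tab sticks out from the cover, sloping a little up; 32 mm wide, 46 mm long, 4 mm thick. With the latch shut the point is 79 mm above the table, 58 mm in front of the cover. Press it down from above to flip the latch. Moves with the latch.
- holder: Fixed cell holder: dark base 135 x 206 x 8 mm with three open-topped bays side by side along y, a sliding clamp bar and, in front of that, a wedge slot. Origin: on the table under the middle bay; x points from the slot to the back. Tops above the table: base 8, bay walls 43, bar 62, back fence 60, slot cheeks 70 mm. Sprung rubber pads stand at the back of the bays.
- bay0 (a point): Centre of the floor of the bay at holder y = -62 mm. Each bay is 46 mm wide (y) and, with the bar slack, 44 mm deep (x). A clamped cell sits about 4 mm further to +x.
- bay1 (a point): The same for the middle bay (y = 0).
- bay2 (a point): The same for the bay at holder y = +62 mm.
- slot (a point): Where the wedge's origin goes down the slot (bar slack), level with the cheeks' tops, 70 mm above the table. The mouth reaches 12 mm to -x and 4 mm to +x of it, 23 mm either way in y. Front face slopes 1:4 like the wedge; rear face is the bar. The wedge's x goes along the holder's x. It first stands 25 mm proud; home, it is 6.5 mm further to +x, plate on the cheeks, origin 10 mm above the table.
- clamp_bar (a joint): Travel of the clamp bar to holder +x, m: 0 slack, about 0.0065 with the wedge home and cells clamped. A weak spring draws it back.
- wedge: Aluminium wedge, tip down; origin: centre of the tip's underside. Blade 40 mm wide (y), 60 high, 8 thick (x) at the tip, 23 at its top; face x = +4 mm upright, the other slopes. Above it a plate 35 x 64 mm, z 60-68, and a grip stub 24 x 26 mm (x, y), z 68-92, centred at x = -7.5 mm. 0.12 kg. Hangs in a stand of two 66 mm rails: lift it 65 mm. Takes 8 to 20 N to drive home; friction holds it.
- tamper: Loose tamper that stands on its foot: black foot 56 mm across, 40 mm high, with a round wooden handle 24 mm across up to z = 130 mm. Origin: centre of the underside. 0.3 kg.
- mat: Round black mat of the tamper, 90 mm across, thin as paper, flush with the bench; origin at its centre.
- cell0: Measuring cell: white block 40 x 40 x 45 mm, its lowest 10 mm (foot) 36 x 36 mm, with a square steel neck 22 x 22 mm on its top, to z = 75 mm. Origin: centre of the underside. 0.15 kg. Starts upright in a compartment of the case; may be absent (None).
- cell1: Measuring cell: white block 40 x 40 x 45 mm, its lowest 10 mm (foot) 36 x 36 mm, with a square steel neck 22 x 22 mm on its top, to z = 75 mm. Origin: centre of the underside. 0.15 kg. Starts upright in a compartment of the case; may be absent (None).
- cell2: Measuring cell: white block 40 x 40 x 45 mm, its lowest 10 mm (foot) 36 x 36 mm, with a square steel neck 22 x 22 mm on its top, to z = 75 mm. Origin: centre of the underside. 0.15 kg. Starts upright in a compartment of the case; may be absent (None).
- amber_bottle: Bystander: amber bottle, 64 mm across, 150 mm high. Leave it where it is.
- white_jar_a: Bystander: white jar, 56 mm across, 100 mm high. Leave it where it is.
- beaker: Bystander: glass beaker, 72 mm across, 85 mm high. Leave it where it is.
- vial_a: Bystander: clear vial, 28 mm across, 50 mm high. Leave it where it is.
- vial_b: Bystander: amber vial, 28 mm across, 50 mm high. Leave it where it is.
- spatula: Bystander: spatula lying on the bench. Leave it where it is.
Things that resemble listed ones, but are neither listed nor needed, are in the scene too. Leave any green or red look-alike of the tamper alone.

How it is judged:
By the outcome, as a careful person would: the job done as asked, in the order asked, and still so for the second after the job is handed in, with the robot touching nothing.
Of cell0, cell1, cell2 only 2 to 3 are there at a start; the rules pass over those that are not, and their reading is None.
At some moment in a run one of tamper may be knocked a few centimetres aside while the robot is not near it.
It also fails if it takes over 210 s, if anything falls off the work surface, if the arm or the gripper's body presses on something with over 40 N, if the wrist force passes 120 N, or if a joint passes its speed limit or range.

## Working session

There is one attempt and no reset: what is moved stays moved. The work goes in short steps, each a Python script; the robot and the scene stay as the last script left them, time stands still between calls to the robot, and variables do not carry over. Pictures are saved under pics/ and viewed, and the job is handed in when it is done.

```bash
ls; mkdir -p pics; python3 - <<'E'
from bench import manip, effector, viewer
import cv2
print(manip.current_clock())
for n in ("scene","top","wrist"):
    c=viewer.get_calibration(n); print(n,c)
    im=viewer.get_image(n); print(im.shape)
    cv2.imwrite(f"pics/{n}0.png",im[:,:,::-1])
E
```

```text
pics
0.0
scene {'vfov': 49.31998616867066, 'cx': 260.3727758153161, 'cy': 191.74564933075493, 'eye': array([ 1.17326612, -0.02787351,  1.05538007]), 'attitude': array([ 0.69907745,  0.6584672 , -0.18932248, -0.20461835])}
(384, 512, 3)
top {'vfov': 44.71538576098345, 'cx': 261.0028375841533, 'cy': 190.83458761752973, 'eye': array([0.39249456, 0.03255561, 1.37880532]), 'attitude': array([-0.69509042,  0.71560085, -0.05135212,  0.04612689])}
(384, 512, 3)
wrist {'vfov': 59.45845590059237, 'cx': 255.75655702757467, 'cy': 189.3582610259306, 'eye': array([ 0.33757673, -0.56001628,  0.38403562]), 'attitude': array([ 0.83397448, -0.53445763, -0.07472107,  0.11514499])}
(384, 512, 3)
```

View pics/top0.png

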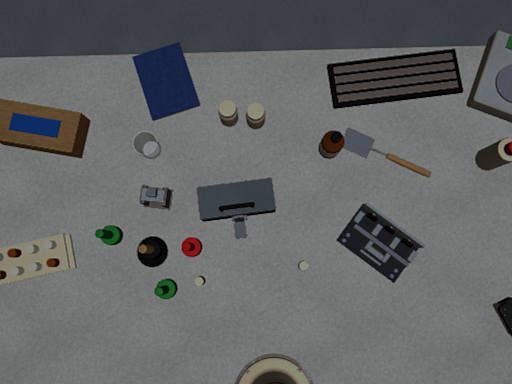

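View pics/scene0.png

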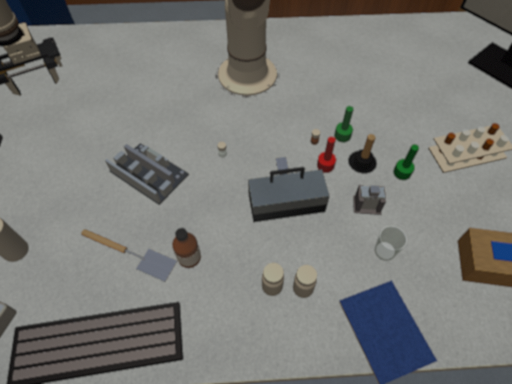

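View pics/wrist0.png

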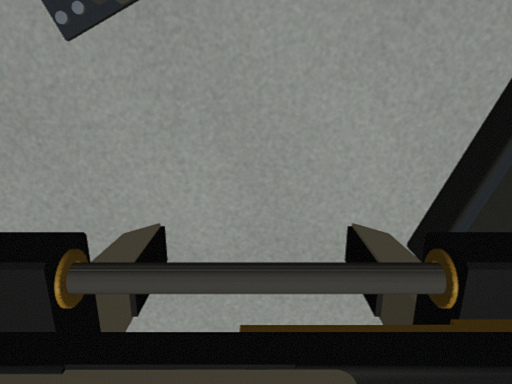

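```bash
cat > h.py <<'E'
import numpy as np, cv2
from scipy.spatial.transform import Rotation as R
from bench import manip, effector, viewer
class Cam:
    def __init__(s,name):
        c=viewer.get_calibration(name); s.f=192/np.tan(np.radians(c['vfov'])/2)
        s.cx,s.cy=c['cx'],c['cy']; s.e=np.array(c['eye']); s.R=R.from_quat(c['attitude']).as_matrix()
    def ray(s,u,v):
        return s.R@np.array([(u-s.cx)/s.f,(v-s.cy)/s.f,1.0])
    def plane(s,u,v,z):
        d=s.ray(u,v); return s.e+d*(z-s.e[2])/d[2]
    def proj(s,p):
        q=s.R.T@(np.array(p)-s.e); return s.cx+s.f*q[0]/q[2], s.cy+s.f*q[1]/q[2]
def tri(c1,p1,c2,p2):
    d1,d2=c1.ray(*p1),c2.ray(*p2); A=np.stack([d1,-d2],1)
    t=np.linalg.lstsq(A,c2.e-c1.e,rcond=None)[0]
    a,b=c1.e+t[0]*d1,c2.e+t[1]*d2
    return (a+b)/2,np.linalg.norm(a-b)
def crop(im,x0,y0,x1,y1,k,fn):
    c=cv2.resize(im[y0:y1,x0:x1],None,fx=k,fy=k,interpolation=cv2.INTER_CUBIC)
    cv2.imwrite(fn,c[:,:,::-1])
def down(yaw):  # tool z down, tool x at angle yaw in world
    c,s=np.cos(yaw),np.sin(yaw)
    return R.from_matrix(np.array([[c,s,0],[s,-c,0],[0,0,-1.0]])).as_quat()
E
python3 - <<'E'
import cv2
im=cv2.imread('pics/top0.png')[:,:,::-1]; sc=cv2.imread('pics/scene0.png')[:,:,::-1]
from h import *
crop(im,120,160,300,310,4.4,'pics/t_case.png')
crop(im,325,190,435,290,6,'pics/t_hold.png')
crop(sc,230,100,430,240,4,'pics/s_case.png')
crop(sc,95,135,200,215,7,'pics/s_hold.png')
print(R.from_quat(viewer.get_calibration('top')['attitude']).as_matrix().round(2))
print(R.from_quat(manip.current_tcp_rot()).as_matrix().round(3),manip.current_tool_pos())
E
```

```text
[[-0.03 -0.99  0.14]
 [-1.    0.03 -0.01]
 [ 0.01 -0.14 -0.99]]
[[ 0.418 -0.909 -0.001]
 [-0.909 -0.418  0.001]
 [-0.001 -0.    -1.   ]] [ 0.27117313 -0.59014868  0.22590323]
```

View pics/t_case.png

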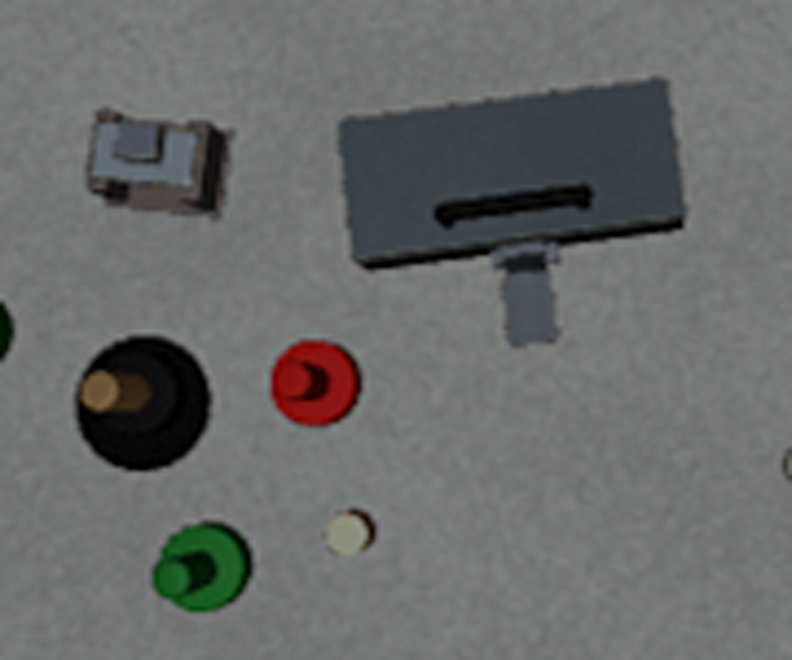

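View pics/t_hold.png

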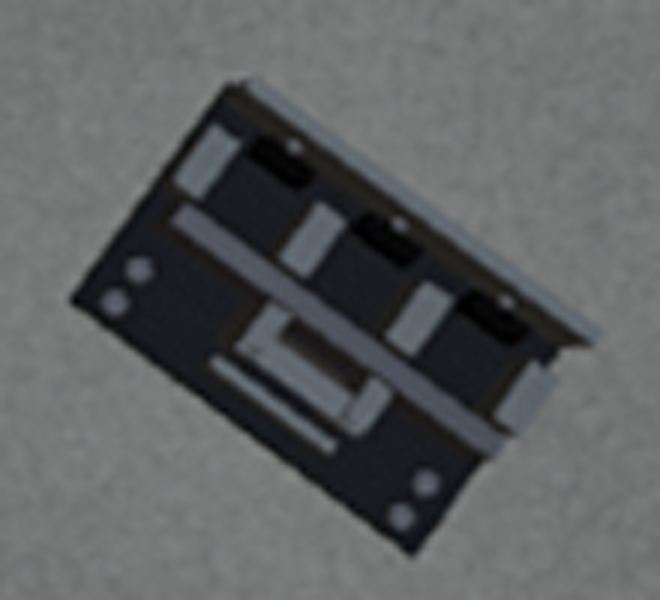

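View pics/s_case.png

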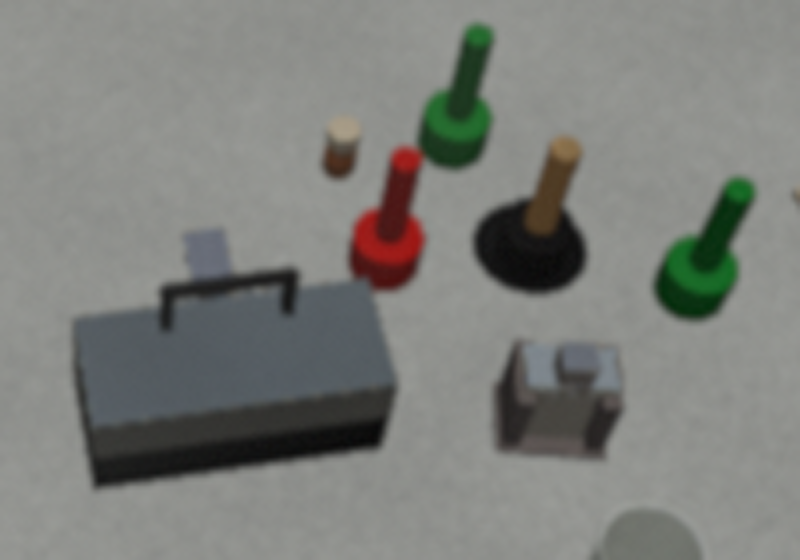

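View pics/s_hold.png

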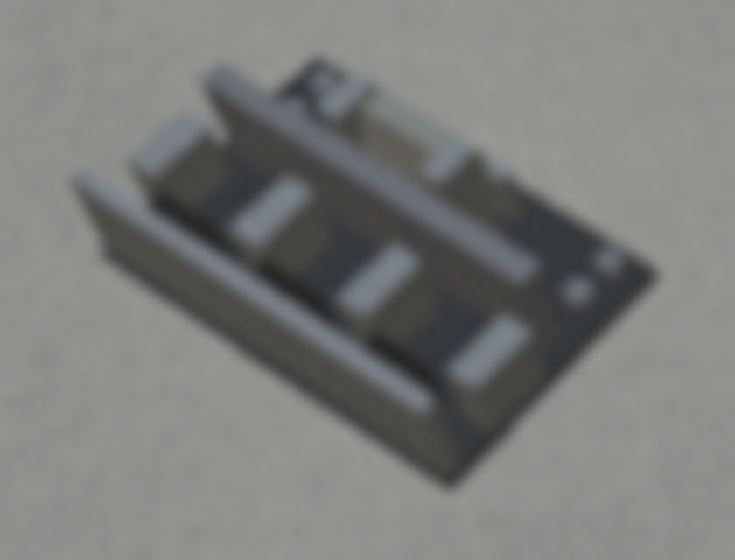

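```bash
python3 - <<'E'
from h import *
np.set_printoptions(precision=4,suppress=True)
T=Cam('top')
def P(pts,z,off,k): 
    return np.array([T.plane(off[0]+u/k,off[1]+v/k,z) for u,v in pts])
print('cover',P([(340,120),(665,80),(685,220),(360,262)],.09,(120,160),4.4))
print('tab end',P([(530,342)],.08,(120,160),4.4))
print('hold',P([(75,300),(415,555)],.008,(325,190),6),P([(250,80),(600,340)],.06,(325,190),6),'bar',P([(180,210),(500,445)],.062,(325,190),6))
print('cheek',P([(265,305),(385,390)],.070,(325,190),6))
print('tamper top',P([(98,392)],.13,(120,160),4.4),'mat',P([(144,403)],0,(120,160),4.4))
print('wedge stub',P([(118,125),(160,127),(155,162),(115,155)],.115,(120,160),4.4),'plate',P([(100,115),(200,122),(195,185),(92,178)],.09,(120,160),4.4))
W=Cam('wrist'); Rt=R.from_quat(manip.current_tcp_rot()).as_matrix();p=np.array(manip.current_tool_pos())
print('cam in tool',Rt.T@(W.e-p)); print(Rt.T@W.R)
E
```

```text
cover [[ 0.5864  0.1977  0.09  ]
 [ 0.6062 -0.009   0.09  ]
 [ 0.5165 -0.0187  0.09  ]
 [ 0.496   0.1861  0.09  ]]
tab end [[0.4432 0.081  0.08  ]]
hold [[ 0.4311 -0.1998  0.008 ]
 [ 0.3042 -0.3573  0.008 ]] [[ 0.5309 -0.2794  0.06  ]
 [ 0.4038 -0.4361  0.06  ]] bar [[ 0.4702 -0.2422  0.062 ]
 [ 0.3568 -0.385   0.062 ]]
cheek [[ 0.4245 -0.2776  0.07  ]
 [ 0.3837 -0.3309  0.07  ]]
tamper top [[0.4189 0.34   0.13  ]] mat [[0.4135 0.3414 0.    ]]
wedge stub [[0.5835 0.3322 0.115 ]
 [0.5815 0.3062 0.115 ]
 [0.5596 0.3092 0.115 ]
 [0.5647 0.334  0.115 ]] plate [[0.594  0.3495 0.09  ]
 [0.5877 0.2863 0.09  ]
 [0.5476 0.2895 0.09  ]
 [0.5539 0.3544 0.09  ]]
cam in tool [ 0.0002 -0.0729 -0.1583]
[[ 1.     -0.0001  0.0002]
 [ 0.0001  0.9623  0.272 ]
 [-0.0002 -0.272   0.9623]]
```

```bash
python3 - <<'E'
from h import *
np.set_printoptions(precision=4,suppress=True)
phi=-.67; th=.1
for n,p,yw in [('hold',(.42,-.32,.26),phi),('hold180',(.42,-.32,.26),phi+np.pi),('latch+',(.44,.085,.1),th+np.pi/2),('latch-',(.44,.085,.1),th-np.pi/2),('hx',(.52,.08,.12),th),('hx180',(.52,.08,.12),th+np.pi),('hend',(.69,.1,.1),th),('hend180',(.69,.1,.1),th+np.pi)]:
    print(n,manip.solve_ik(p,down(yw)))
hy=np.array([-np.sin(phi),np.cos(phi)])
c=np.array([.42,-.32])-.02*hy
t0=manip.current_clock()
manip.move_pose([c[0],c[1],.26],down(phi))
print(manip.current_clock()-t0)
im=viewer.get_image('wrist'); cv2.imwrite('pics/w_hold.png',im[:,:,::-1])
np.savez('pics/w_hold_cal.npz',p=manip.current_tool_pos(),q=manip.current_tcp_rot())
W=Cam('wrist'); import pickle; pickle.dump(W,open('w_hold.pkl','wb'))
E
```

```text
hold [ 1.1663  0.2792 -0.6716  1.8124  0.1921  1.1158 -0.2414]
hold180 [-0.431   0.7195  1.536   1.8586 -0.7445  1.3331 -2.5044]
latch+ [ 0.7681  0.7104 -1.2992  2.1287  0.8513  0.9887  0.6598]
latch- [ 0.5686  0.4842 -0.9764  2.1328  0.5638  0.8063 -2.2332]
hx [ 0.5252  0.5668 -0.9301  1.9405  0.5706  0.9222 -0.5916]
hx180 [ 0.729   0.8187 -1.302   1.9356  0.8911  1.132   2.2991]
hend [ 0.3807  0.8749 -0.9121  1.502   0.7346  1.1323 -0.5773]
hend180 [-0.8962  1.1663  1.3478  1.5522 -1.1537  1.3735 -2.4733]
1.1167
```

View pics/w_hold.png

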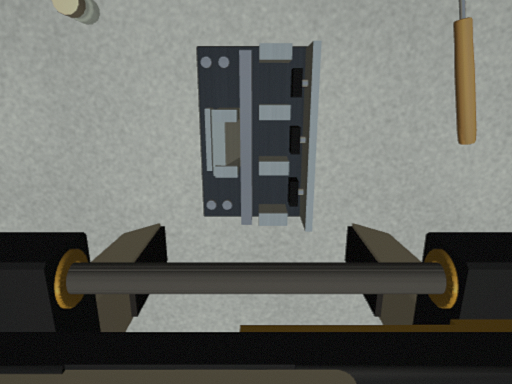

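```bash
python3 - <<'E'
from h import *
im=cv2.imread('pics/w_hold.png')[:,:,::-1]
crop(im,190,30,340,240,3.8,'pics/w_hold_c.png')
E
```

```text
(no output)
```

View pics/w_hold_c.png

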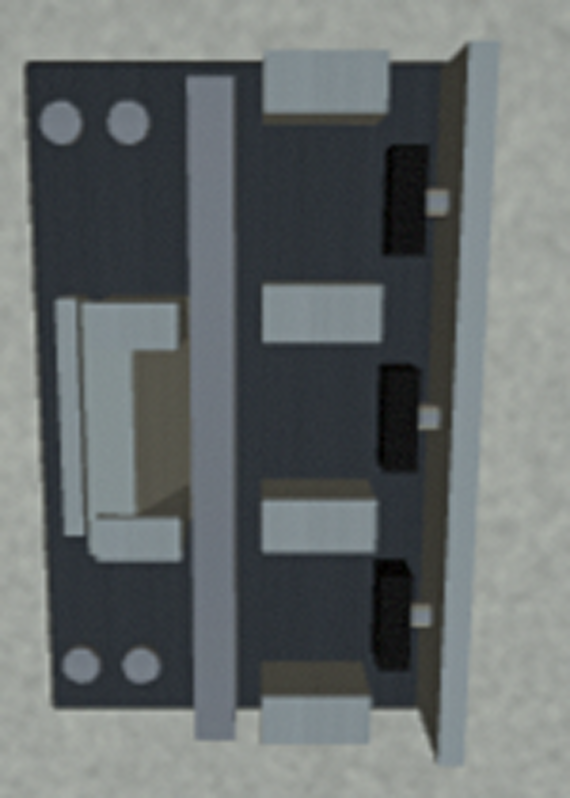

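```bash
python3 - <<'E'
from h import *
import pickle
np.set_printoptions(precision=4,suppress=True)
W=pickle.load(open('w_hold.pkl','rb'))
P=lambda u,v,z: W.plane(190+(u-1.4)/3.8,30+(v-1.4)/3.8,z)[:2]
bl,br=P(27,63,.008),P(53,707,.008)
print('base y len',np.linalg.norm(bl-br)); d=(bl-br); 
b1,b2=P(235,76,.062),P(235,738,.062); d2=b1-b2; print('bar len',np.linalg.norm(d2))
f1,f2=P(498,42,.06),P(463,764,.06); d3=f1-f2; print('fence',np.linalg.norm(d3))
for x in (d,d2,d3): print('phi',np.arctan2(-x[0],x[1]))
phi=np.mean([np.arctan2(-x[0],x[1]) for x in (d,d2,d3)])
hx=np.array([np.cos(phi),np.sin(phi)]);hy=np.array([-np.sin(phi),np.cos(phi)])
L=lambda p:np.array([p@hx,p@hy])
print('base',L(bl),L(br)); print('bar',L(b1),L(b2)); print('fence',L(f1),L(f2))
for a in [((263,50),(388,50)),((263,115),(388,115)),((263,284),(383,284)),((263,342),(383,342)),((262,498),(376,498)),((262,552),(376,552)),((262,695),(368,695)),((262,744),(368,744))]:
    print('wall',[L(P(*q,.043)) for q in a])
for a in [(83,303),(178,303),(178,350),(133,350),(133,514),(181,516),(182,560),(97,560)]:
    print('cheek',L(P(*a,.070)))
for a in [(386,146),(384,255),(379,366),(377,470),(374,570)]: print('pad',L(P(*a,.04)))
print(phi)
E
```

```text
base y len 0.20367941405036266
bar len 0.18354051850764236
fence 0.20113845386911955
phi -0.6787863160671804
phi -0.6779455164221625
phi -0.6743269455009552
base [0.4615 0.116 ] [ 0.4611 -0.0877]
bar [0.524  0.1062] [ 0.5239 -0.0774]
fence [0.5921 0.1148] [ 0.5926 -0.0864]
wall [array([0.5314, 0.115 ]), array([0.5653, 0.1151])]
wall [array([0.5315, 0.0985]), array([0.5659, 0.0986])]
wall [array([0.5317, 0.0534]), array([0.5659, 0.0535])]
wall [array([0.5318, 0.0372]), array([0.5664, 0.0373])]
wall [array([ 0.5317, -0.0084]), array([ 0.5657, -0.0083])]
wall [array([ 0.5318, -0.0249]), array([ 0.5662, -0.0248])]
wall [array([ 0.532 , -0.0706]), array([ 0.565 , -0.0705])]
wall [array([ 0.5321, -0.0869]), array([ 0.5655, -0.0868])]
cheek [0.4838 0.0492]
cheek [0.509  0.0492]
cheek [0.5088 0.037 ]
cheek [0.4968 0.0369]
cheek [ 0.4958 -0.0078]
cheek [ 0.5091 -0.0083]
cheek [ 0.5092 -0.0209]
cheek [ 0.4854 -0.0209]
pad [0.5659 0.0907]
pad [0.5662 0.0614]
pad [0.5657 0.0302]
pad [ 0.566  -0.0004]
pad [ 0.566  -0.0312]
-0.6770195926634327
```

```bash
cat >> h.py <<'E'
PHI=-.6770; hx=np.array([np.cos(PHI),np.sin(PHI)]);hy=np.array([-np.sin(PHI),np.cos(PHI)])
H0=.5465*hx+.0142*hy   # holder origin
def H(x,y): return H0+x*hx+y*hy
def shot(fn,cam='wrist'):
    import pickle
    W=Cam(cam); im=viewer.get_image(cam); cv2.imwrite(f'pics/{fn}.png',im[:,:,::-1]); pickle.dump(W,open(f'{fn}.pkl','wb')); return im
E
python3 - <<'E'
from h import *
manip.move_pose([.50,.07,.28],down(.1-np.pi/2))
print(manip.current_clock(), manip.current_q())
im=shot('w_case')
E
```

```text
2.8583 [ 0.58952151  0.25662337 -0.90536271  1.8343386   0.22009466  1.15615274
 -1.8621997 ]
```

View pics/w_case.png

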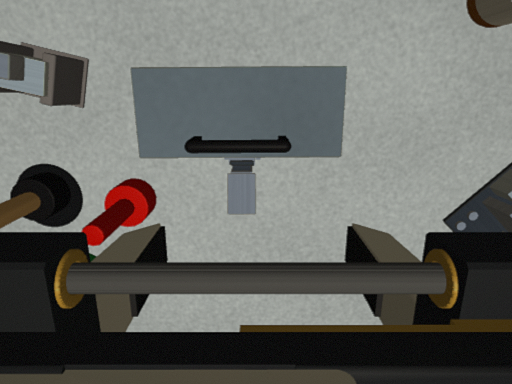

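```bash
python3 - <<'E'
from h import *
im=cv2.imread('pics/w_case.png')[:,:,::-1]
crop(im,120,50,360,225,3.3,'pics/w_case_c.png')
E
```

```text
(no output)
```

View pics/w_case_c.png

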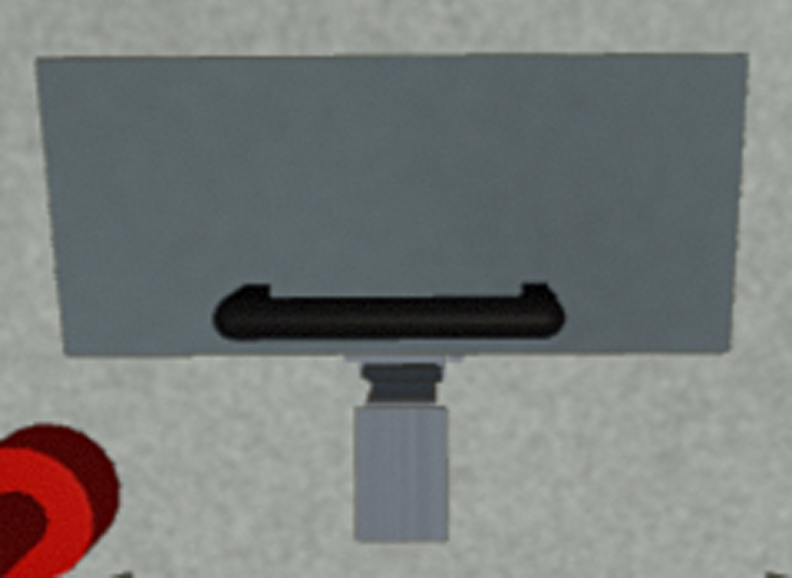

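```bash
python3 - <<'E'
from h import *
import pickle
np.set_printoptions(precision=4,suppress=True)
W=pickle.load(open('w_case.pkl','rb'))
P=lambda u,v,z: W.plane(120+(u-1.2)/3.3,50+(v-1.2)/3.3,z)[:2]
c=[P(37,58,.09),P(748,54,.09),P(731,352,.09),P(65,356,.09)]
for i in range(4): print(np.linalg.norm(c[i]-c[(i+1)%4]))
ds=[c[0]-c[1],c[3]-c[2]]
ha,hb=P(216,318,.1305),P(564,318,.1305); ds.append(ha-hb); print('handle len',np.linalg.norm(ha-hb))
print([np.arctan2(-d[0],d[1]) for d in ds])
th=np.arctan2(-(ds[0]+ds[1])[0],(ds[0]+ds[1])[1])
cx=np.array([np.cos(th),np.sin(th)]);cy=np.array([-np.sin(th),np.cos(th)])
C=np.mean(c,0); print('C',C,th)
L=lambda p:np.array([(p-C)@cx,(p-C)@cy])
print('corners',[L(p) for p in c]); print('handle',L(ha),L(hb)); print('tab',L(P(355,541,.083)),L(P(447,541,.083)),L(P(355,406,.07)),L(P(447,406,.07)))
E
```

```text
0.21005357008318226
0.08899517099843955
0.2113184791526253
0.08912961345321037
handle len 0.0966930709900392
[np.float64(0.10338699333867872), np.float64(0.10402500133624003), np.float64(0.09796727968732512)]
C [0.5529 0.0899] 0.10370695494977766
corners [array([0.0446, 0.105 ]), array([ 0.0445, -0.105 ]), array([-0.0445, -0.1057]), array([-0.0446,  0.1057])]
handle [-0.0268  0.0484] [-0.0273 -0.0483]
tab [-0.1099  0.0161] [-0.1101 -0.0152] [-0.0659  0.0158] [-0.0661 -0.0154]
```

```bash
cat >> h.py <<'E'
C0=np.array([.5529,.0899]); TH=.1035; cxv=np.array([np.cos(TH),np.sin(TH)]);cyv=np.array([-np.sin(TH),np.cos(TH)])
def CP(x,y,z): return np.r_[C0+x*cxv+y*cyv,z]
E
python3 - <<'E'
from h import *
q=down(TH-np.pi/2)
effector.close(5)
def pt(a,dz): 
    g=np.arctan2(54,-52)+a; return CP(-.051+.075*np.cos(g),0,.025+.075*np.sin(g)+dz)
manip.move_pose(pt(0,.04),q)
manip.servo_line(pt(0,.006),vel=.1)
for a in (.1,.2,.3,.4,.55,.7):
    manip.servo_line(pt(a,.001),vel=.08); print(a,manip.current_force().round(1) if hasattr(manip.current_force(),'round') else manip.current_force())
manip.servo_line(manip.current_tool_pos()+np.array([0,0,.13]),vel=.2)
print(manip.current_clock())
effector.open_jaws()
manip.move_pose([.47,.07,.30],q)
shot('w_case2')
print(manip.current_clock())
E
```

```text
0.1 [0.  0.  0.2]
0.2 [ 0.1 -0.4  0.1]
0.3 [ 0.5 -1.4  0.4]
0.4 [-0.7  1.   0.8]
0.55 [-0.2  0.   0.7]
0.7 [ 0.2 -0.3  1.1]
7.9667
10.1
```

View pics/w_case2.png

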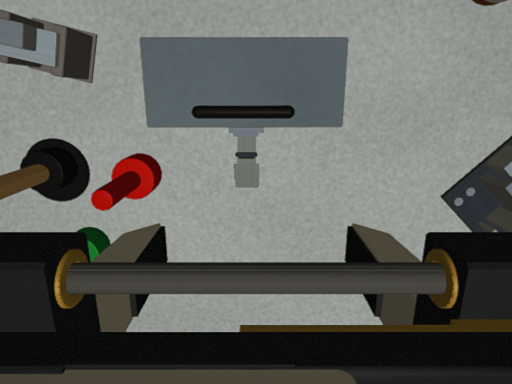

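```bash
cat >> h.py <<'E'
GD=.019
def bar(a): # bar centre (case x, z) at cover angle a
    g=np.arctan2(.085,-.072)-a; r=np.hypot(.085,.072); return .045+r*np.cos(g), .0455+r*np.sin(g)
def barpose(a,dz=0):
    x,z=bar(a); return CP(x,0,z-GD+dz)
E
python3 - <<'E'
from h import *
q=down(TH)
manip.move_pose(barpose(0,.07),q)
manip.servo_line(barpose(0),vel=.15)
effector.close(15); print('gap',manip.current_finger_gap())
for a in np.linspace(.1,1.72,13):
    manip.servo_line(barpose(a),vel=.12)
    print(round(a,2),np.round(manip.current_force(),1))
effector.open_jaws()
manip.servo_line(barpose(1.72,.09),vel=.2)
print(manip.current_clock())
shot('scene2','scene'); shot('top2','top')
E
```

```text
gap 0.011463059740795626
0.1 [-0.1 -0.3  0.9]
0.24 [-4.  -1.7  5.7]
0.37 [-4.6 -1.7  8.8]
0.5 [-1.  -1.   6.5]
0.64 [ 0.9 -1.   5. ]
0.77 [ 2.4 -1.2  4.1]
0.91 [ 3.3 -0.3  3.6]
1.04 [ 3.9 -0.5  2. ]
1.18 [ 2.8 -0.4 -0.6]
1.32 [ 1.6 -1.6 -2.7]
1.45 [ 1.9 -0.2 -3.5]
1.58 [ 2.1 -1.  -3.2]
1.72 [ 2.7  0.  -3.4]
18.5167
```

View pics/scene2.png

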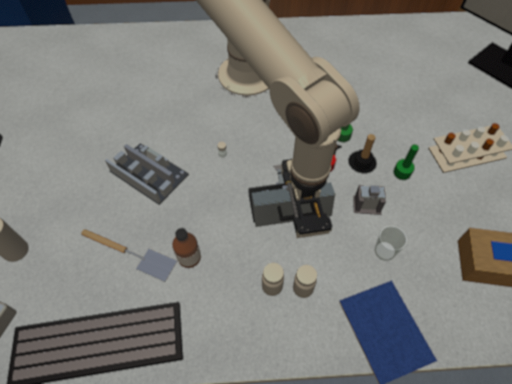

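View pics/top2.png

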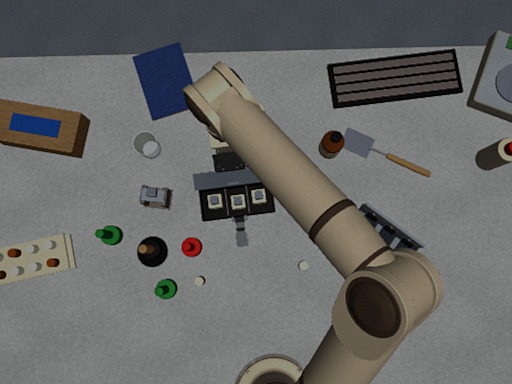

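```bash
python3 - <<'E'
from h import *
manip.servo_line(barpose(1.72,.15),vel=.3)
manip.move_pose([.49,.07,.28],down(TH-np.pi/2))
im=shot('w_case3')
crop(im,120,20,370,200,3.2,'pics/w_case3c.png')
print(manip.current_clock())
E
```

```text
20.225
```

View pics/w_case3c.png

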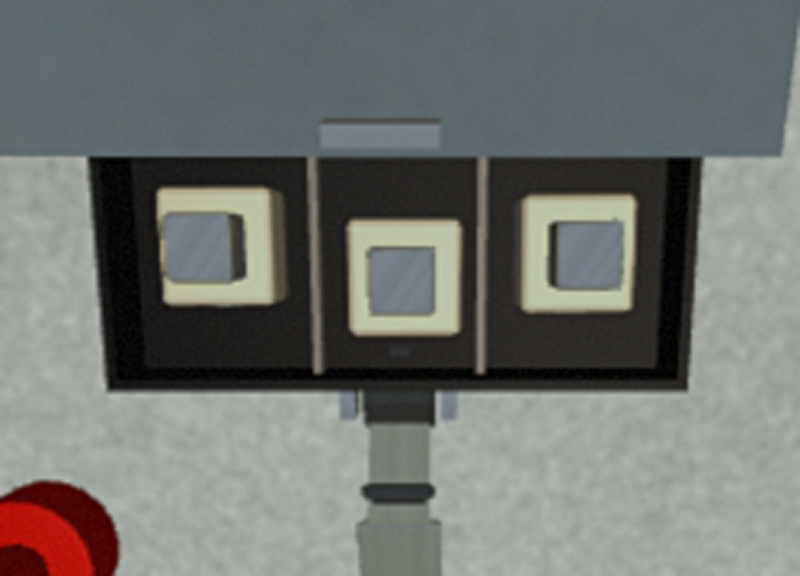

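View pics/w_case3.png

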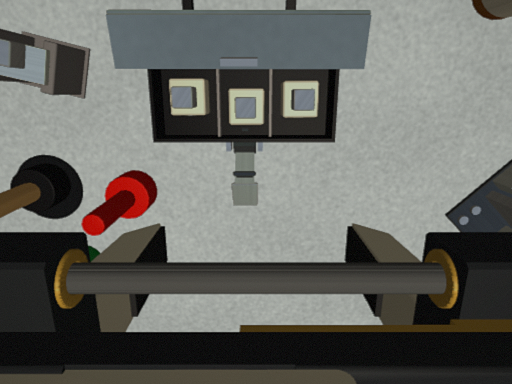

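```bash
python3 - <<'E'
from h import *
import pickle
W=pickle.load(open('w_case3.pkl','rb'))
def L(u,v,z):
    p=W.plane(120+(u-1.1)/3.2,20+(v-1.1)/3.2,z)[:2]-C0; return np.round([p@cxv*1e3,p@cyv*1e3],1)
for n,a,b in [('L',(163,212),(230,283)),('M',(370,247),(434,315)),('R',(556,221),(624,290))]:
    print(n,L(*a,.079),L(*b,.079),(L(*a,.079)+L(*b,.079))/2)
for n,a,b in [('L',(157,188),(272,305)),('M',(348,220),(461,335)),('R',(521,195),(635,311))]:
    print(n,L(*a,.049),L(*b,.049),(L(*a,.049)+L(*b,.049))/2)
print('rim',L(0,156,.1345),L(780,156,.1345)); print('tray front',L(108,389,.045),L(688,389,.045))
E
```

```text
L [16.5 73.2] [-5.4 52.9] [ 5.55 63.05]
M [5.9 7.4] [-15.6 -13.2] [-4.85 -2.9 ]
R [ 13.9 -52.2] [ -7.5 -74.9] [  3.2  -63.55]
L [25.1 82. ] [-14.2  44.1] [ 5.45 63.05]
M [14.6 16.6] [-24.5 -22.8] [-4.95 -3.1 ]
R [ 22.9 -43.1] [-16.1 -84.3] [  3.4 -63.7]
rim [ 29.5 102.1] [  29.7 -105.2]
tray front [-44.4 105.7] [ -44.2 -105.8]
```

```bash
python3 - <<'E'
from h import *
q=down(TH-np.pi/2)
effector.close(5)
manip.move_pose(CP(0,0,.16),q)
manip.servo_line(CP(0,0,.110),vel=.15)
for x in (.02,.03,.04,.046,.050,.053):
    manip.servo_line(CP(x,0,.110),vel=.08); f=np.array(manip.current_force()); print(x,f.round(1))
    if np.linalg.norm(f)>12: break
manip.servo_line(CP(.02,0,.110),vel=.15)
manip.servo_line(CP(.02,0,.2),vel=.25)
effector.open_jaws()
manip.move_pose([.49,.07,.28],q)
im=shot('w_case4')
crop(im,120,20,370,200,3.2,'pics/w_case4c.png')
print(manip.current_clock())
E
```

```text
0.02 [-0.   0.3 -0.9]
0.03 [ 0.3  0.4 -0.5]
0.04 [0.2 0.5 0.6]
0.046 [-1.1  0.1 -1.2]
0.05 [-1.  -0.9 -1. ]
0.053 [-7.8 -2.1  3.8]
27.375
```

View pics/w_case4c.png

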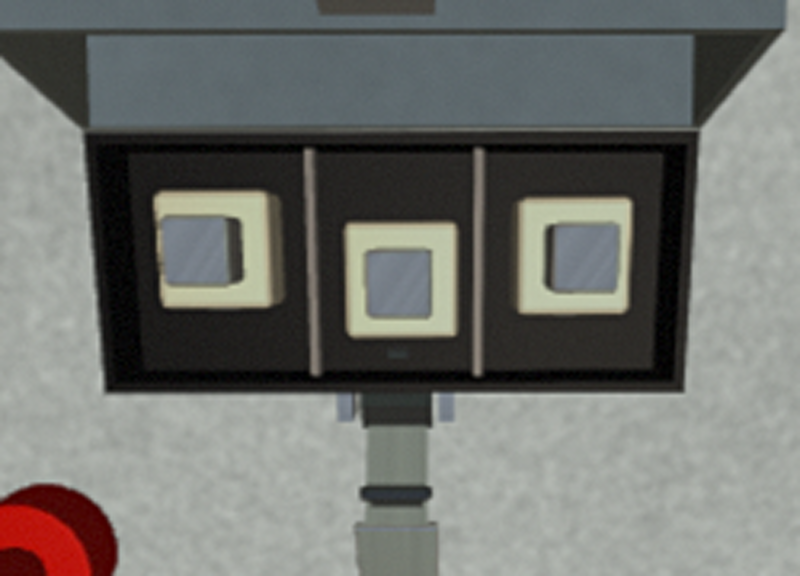

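```bash
cat >> h.py <<'E'
def descend(x,y,z0,z1,step=.005,fmax=4,vel=.08,f0=None):
    f0=np.array(manip.current_force()) if f0 is None else f0
    for z in np.arange(z0,z1-1e-6,-step):
        manip.servo_line([x,y,z],vel=vel)
        f=np.array(manip.current_force())-f0
        if np.linalg.norm(f)>fmax: print('contact z',z,f.round(1)); return False
    return True
E
python3 - <<'E'
from h import *
q=down(TH-np.pi/2)
p=CP(.017,.063,.12)
manip.move_pose(p,q)
ok=descend(p[0],p[1],.09,.060)
print(ok,manip.current_tool_pos())
if ok:
    effector.close(25); print('gap',manip.current_finger_gap())
    f=np.array(manip.current_force())
    manip.servo_line(CP(.017,.063,.075),vel=.05)
    manip.servo_line(CP(.017,.063,.20),vel=.15)
    manip.sleep(.3)
    print('gap',manip.current_finger_gap(),np.array(manip.current_force())-f)
    shot('w_L')
print(manip.current_clock())
E
```

```text
True [0.56302715 0.1542129  0.05959951]
gap 0.021800766434849222
gap 0.021764847026188524 [-0.08453276 -1.15526967 -1.66352982]
33.075
```

View pics/w_L.png

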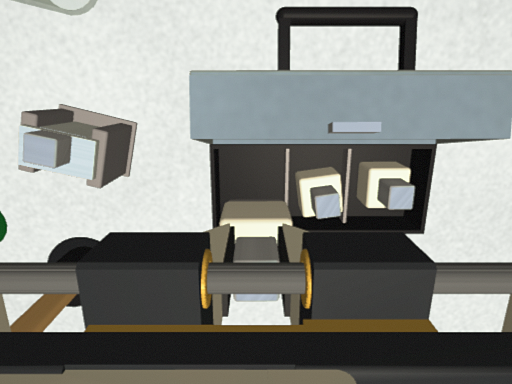

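```bash
python3 - <<'E'
from h import *
im=cv2.imread('pics/w_L.png')[:,:,::-1]
crop(im,190,140,430,310,3.3,'pics/w_Lc.png')
E
```

```text
(no output)
```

View pics/w_Lc.png

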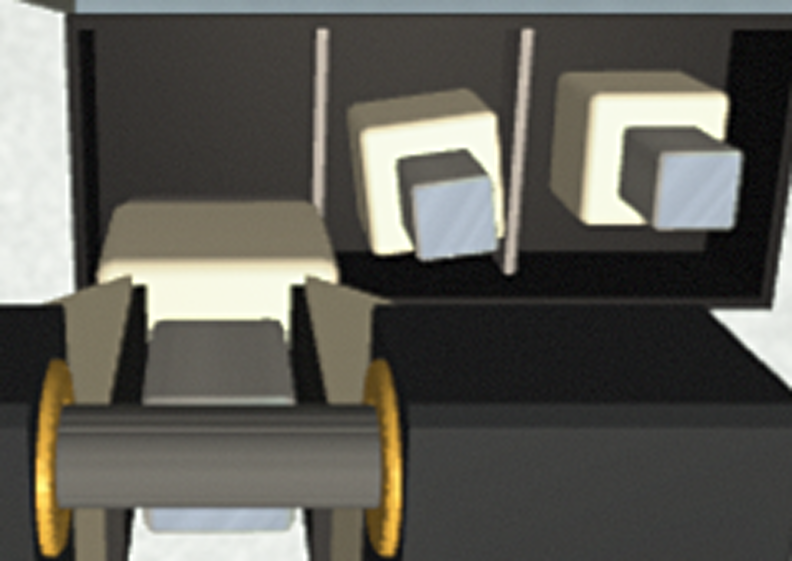

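```bash
python3 - <<'E'
from h import *
q=down(PHI-np.pi/2)
t=H(.0115,0)
manip.move_pose([t[0],t[1],.17],q)
print(manip.current_q().round(2), manip.current_clock())
f0=np.array(manip.current_force())
ok=descend(t[0],t[1],.135,.068,step=.006,fmax=5,f0=f0)
print(ok,np.round(manip.current_tool_pos(),4),(np.array(manip.current_force())-f0).round(1))
shot('w_p1'); print(manip.current_clock())
E
```

```text
[ 1.21  0.48 -0.78  1.83  0.4   0.99 -1.98] 34.9167
True [ 0.4436 -0.3384  0.0685] [-0.8 -0.6 -1.2]
38.3
```

View pics/w_p1.png

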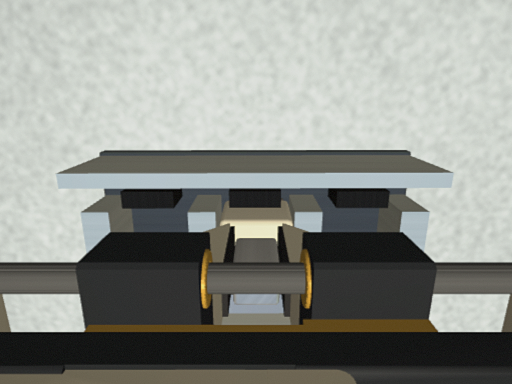

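```bash
python3 - <<'E'
from h import *
t=H(.0115,0)
f0=np.array(manip.current_force())
print(descend(t[0],t[1],.066,.0635,step=.0008,fmax=3,f0=f0,vel=.03), np.round(manip.current_tool_pos(),4))
effector.open_jaws()
manip.servo_line([t[0],t[1],.2],vel=.25)
q=down(TH-np.pi/2)
c=CP(-.055,-.03,.28)
manip.move_pose(c,q)
im=shot('w_case5')
crop(im,120,20,370,200,3.2,'pics/w_case5c.png')
print(manip.current_clock())
E
```

```text
True [ 0.4439 -0.3386  0.0636]
42.7417
```

View pics/w_case5c.png

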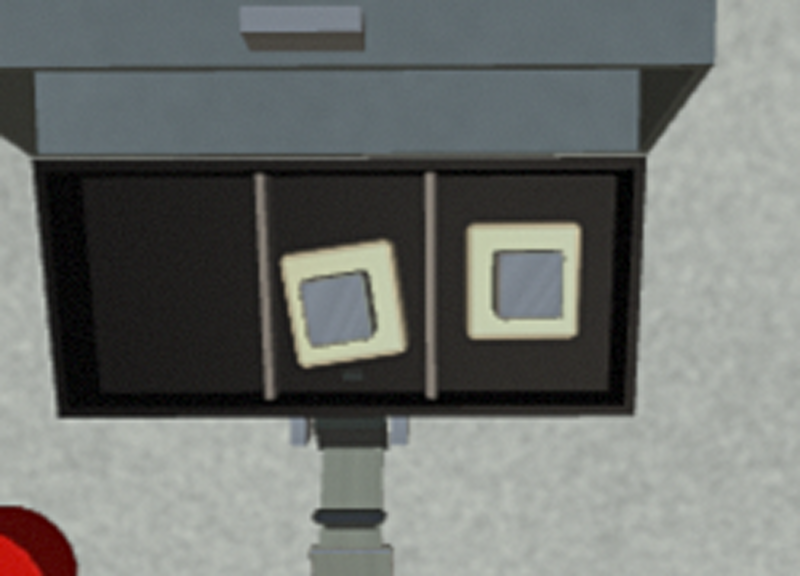

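```bash
python3 - <<'E'
from h import *
import pickle
W=pickle.load(open('w_case5.pkl','rb'))
def L(u,v,z):
    p=W.plane(120+(u-1.1)/3.2,20+(v-1.1)/3.2,z)[:2]-C0; return np.round([p@cxv*1e3,p@cyv*1e3],1)
for n,z,pts in [('Mneck',.079,[(301,281),(366,271),(374,338),(310,347)]),('Mblk',.049,[(281,255),(391,240),(407,353),(302,367)]),('Rneck',.079,[(497,251),(564,251),(562,320),(497,320)]),('Rblk',.049,[(467,224),(581,224),(578,338),(468,339)])]:
    q=np.array([L(*p,z) for p in pts]); print(n,q.tolist(),q.mean(0)); d=q[0]-q[1]; print(np.degrees(np.arctan2(-d[0],d[1])))
E
```

```text
Mneck [[4.9, 10.9], [8.0, -10.2], [-13.4, -12.4], [-16.2, 8.7]] [-4.175 -0.75 ]
8.358068443700002
Mblk [[12.7, 21.2], [17.6, -17.3], [-21.3, -22.4], [-26.2, 15.3]] [-4.3 -0.8]
7.253194612725337
Rneck [[14.1, -52.5], [14.0, -74.1], [-7.8, -74.0], [-7.7, -52.8]] [  3.15 -63.35]
-0.2652563433759854
Rblk [[22.8, -43.7], [22.7, -83.2], [-16.3, -83.4], [-16.5, -44.2]] [  3.175 -63.625]
-0.14505229647162304
```

```bash
python3 - <<'E'
from h import *
import pickle
W=pickle.load(open('w_case5.pkl','rb'))
def L(u,v,z):
    p=W.plane(120+(u-1.1)/3.2,20+(v-1.1)/3.2,z)[:2]-C0; return np.round([p@cxv*1e3,p@cyv*1e3],1)
print('rim',L(40,68,.134),L(712,67,.134),L(40,68,.130))
g=np.radians(7.8)
for yw in (TH+g,TH+g+np.pi): print(manip.solve_ik(CP(-.008,-.001,.07),down(yw)))
E
```

```text
rim [61.2 70.2] [  60.8 -104.9] [61.7 71.6]
[ 0.66280384  0.93991803 -1.25205234  1.89818077  1.01418795  1.12708973
 -0.76221103]
[-0.88535191  0.69671208  0.90476513  1.94813597 -0.72726443  0.8616616
 -2.48880817]
```

```bash
python3 - <<'E'
from h import *
g=np.radians(7.8); q=down(TH+g)
def tp(s,z): 
    m=C0+(-.0042)*cxv-.0008*cyv; a=TH+g; return np.r_[m-s*np.array([np.cos(a),np.sin(a)]),z]
p=tp(.004,.20); manip.move_pose(p,q)
ok=descend(p[0],p[1],.14,.0700,step=.007,fmax=5)
if ok: ok=descend(p[0],p[1],.0700,.0700,fmax=5)
print(ok,np.round(manip.current_tool_pos(),4))
if ok:
    effector.close(20); print('gap',manip.current_finger_gap()); manip.sleep(.2); effector.close(20); print('gap',manip.current_finger_gap())
    f=np.array(manip.current_force())
    p=tp(.004,.085); manip.servo_line(p,vel=.04); print('gap',manip.current_finger_gap())
    p=tp(.004,.20); manip.servo_line(p,vel=.15)
    manip.sleep(.2)
    print('gap',manip.current_finger_gap(),(np.array(manip.current_force())-f).round(2))
    im=shot('w_M'); crop(im,190,140,430,310,3.3,'pics/w_Mc.png')
print(manip.current_clock())
E
```

```text
contact z 0.08399999999999996 [-1.7 -0.9  8.7]
False [0.546  0.0884 0.085 ]
46.8417
```

```bash
python3 - <<'E'
from h import *
im=shot('s_c','scene'); crop(im,210,120,360,250,5,'pics/s_cc.png')
im=shot('t_c','top'); crop(im,180,120,320,250,5,'pics/t_cc.png')
print(np.round(manip.current_force(),1))
E
```

```text
[-1.7 -1.1  7.4]
```

View pics/s_cc.png

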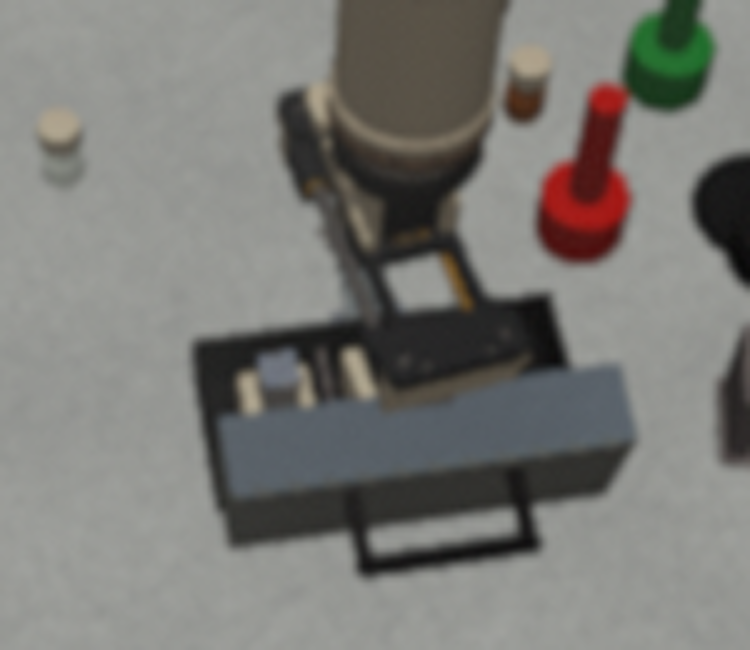

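View pics/t_cc.png

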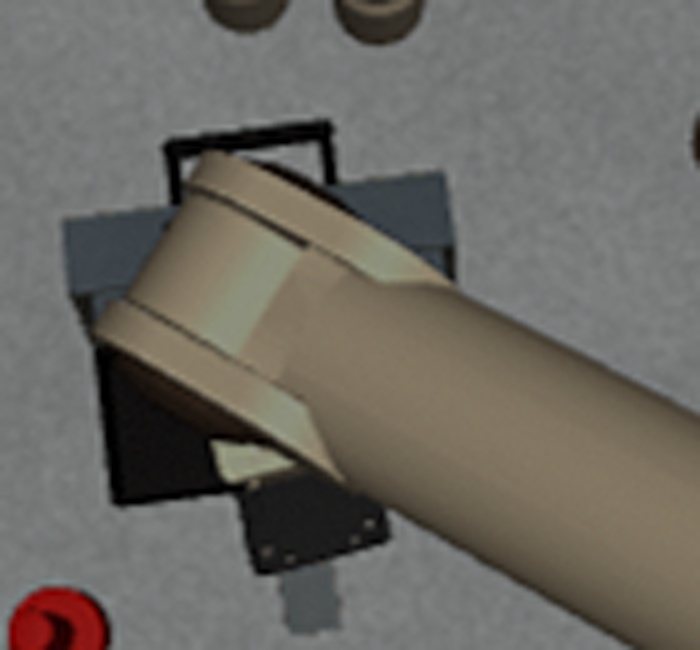

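```bash
python3 - <<'E'
from h import *
p=np.array(manip.current_tool_pos()); manip.servo_line([p[0],p[1],.2],vel=.25)
q=down(TH-np.pi/2)
p=CP(-.0195,-.0008,.13)
manip.move_pose(p,q)
ok=descend(p[0],p[1],.09,.060,step=.006)
print(ok,np.round(manip.current_tool_pos(),4))
if ok:
    effector.close(15); print('gap',manip.current_finger_gap())
    manip.servo_line(CP(-.0195,-.0008,.062),vel=.05)
    manip.servo_line(CP(-.0325,-.0008,.062),vel=.05)
    print('gap',manip.current_finger_gap(),np.round(manip.current_force(),1))
    effector.open_jaws()
    manip.servo_line(CP(-.0325,-.0008,.15),vel=.25)
    manip.servo_line(CP(-.055,-.03,.28),vel=.3)
    im=shot('w_case6')
    crop(im,120,20,370,200,3.2,'pics/w_case6c.png')
print(manip.current_clock())
E
```

```text
True [0.5332 0.087  0.0596]
gap 0.021793002970627962
gap 0.02192969239494129 [ 1.8  0.  -1.4]
54.9333
```

View pics/w_case6c.png

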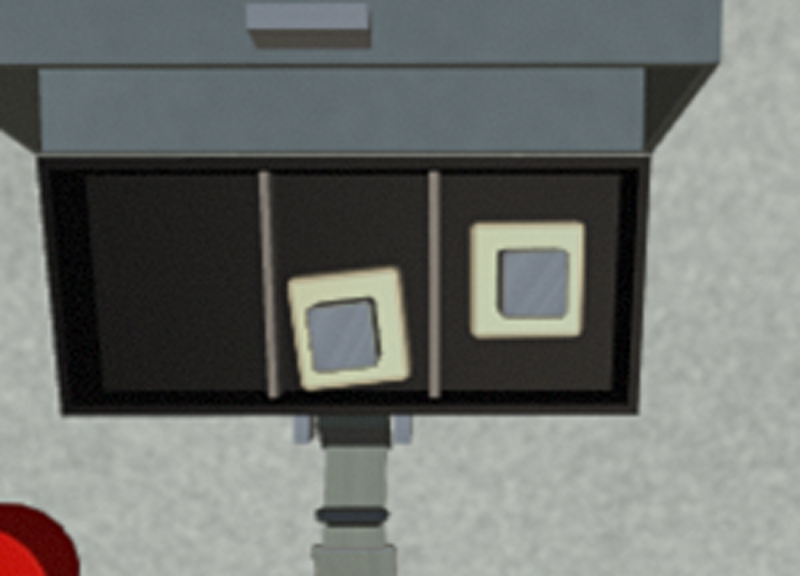

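```bash
python3 - <<'E'
from h import *
import pickle
W=pickle.load(open('w_case6.pkl','rb'))
def L(u,v,z):
    p=W.plane(120+(u-1.1)/3.2,20+(v-1.1)/3.2,z)[:2]-C0; return np.round([p@cxv*1e3,p@cyv*1e3],1)
for n,z,pts in [('Mneck',.079,[(307,304),(374,297),(380,368),(314,375)]),('Mblk',.049,[(288,280),(398,267),(411,378),(304,390)]),('Rneck',.079,[(500,249),(568,249),(567,318),(500,318)])]:
    q=np.array([L(*p,z) for p in pts]); print(n,q.tolist(),q.mean(0)); d=q[0]-q[1]; print(np.degrees(np.arctan2(-d[0],d[1])))
E
```

```text
Mneck [[-3.1, 10.7], [-0.9, -11.2], [-23.8, -12.8], [-26.1, 9.1]] [-13.475  -1.05 ]
5.736495386871158
Mblk [[3.4, 20.5], [7.8, -18.1], [-30.9, -22.4], [-35.2, 16.2]] [-13.725  -0.95 ]
6.503055944881697
Rneck [[14.1, -52.0], [14.1, -73.8], [-7.7, -74.2], [-7.6, -52.3]] [  3.225 -63.075]
-0.0
```

```bash
python3 - <<'E'
from h import *
q=down(TH-np.pi/2)
x=.0112; y=-.0632
p=CP(x,y,.13)
manip.move_pose(p,q)
ok=descend(p[0],p[1],.09,.060,step=.006)
print(ok)
if ok:
    effector.close(25); print('gap',manip.current_finger_gap())
    manip.servo_line(CP(x,y,.075),vel=.05)
    manip.servo_line(CP(x,y,.20),vel=.25)
    print('gap',manip.current_finger_gap()); 
    q=down(PHI); t=H(0,.062+.0078)
    manip.move_pose([t[0],t[1],.17],q)
    f0=np.array(manip.current_force())
    ok=descend(t[0],t[1],.13,.068,step=.006,fmax=5,f0=f0)
    im=shot('w_p2'); crop(im,100,30,400,260,2.6,'pics/w_p2c.png')
print(manip.current_clock(),ok)
E
```

```text
True
gap 0.021748615264411606
gap 0.021512992272029862
64.1417 True
```

View pics/w_p2c.png

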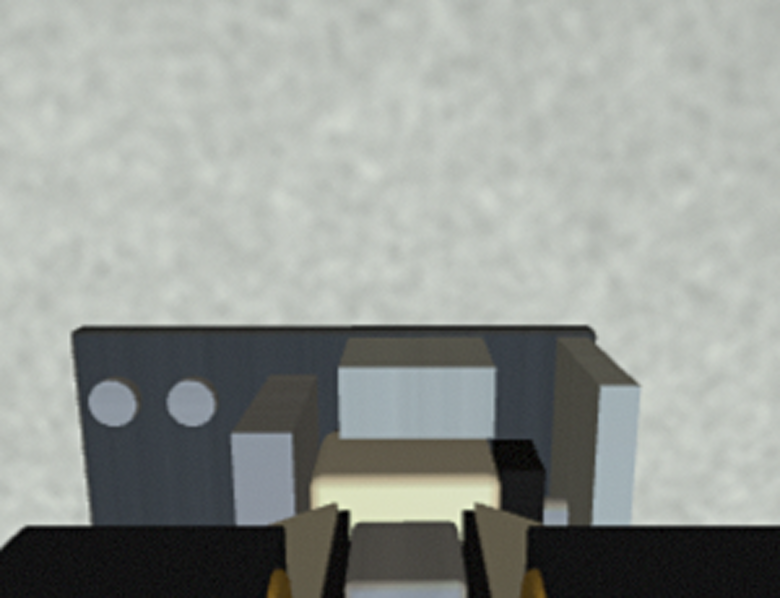

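```bash
python3 - <<'E'
from h import *
t=H(0,.062+.0078)
f0=np.array(manip.current_force())
print(descend(t[0],t[1],.066,.0635,step=.0008,fmax=3,f0=f0,vel=.03))
effector.open_jaws()
manip.servo_line([t[0],t[1],.2],vel=.25)
q=down(TH+np.radians(6)-np.pi/2)
p=CP(-.0136,-.001,.13)
manip.move_pose(p,q)
ok=descend(p[0],p[1],.09,.060,step=.01)
print(ok)
if ok:
    effector.close(25); print('gap',manip.current_finger_gap())
    manip.servo_line(CP(-.0136,-.001,.075),vel=.05)
    manip.servo_line(CP(-.0136,-.001,.20),vel=.25)
    print('gap',manip.current_finger_gap()); 
    q=down(PHI); t=H(0,-.062)
    manip.move_pose([t[0],t[1],.17],q)
    f0=np.array(manip.current_force())
    ok=descend(t[0],t[1],.13,.068,step=.006,fmax=5,f0=f0)
    im=shot('w_p3'); crop(im,100,30,400,260,2.6,'pics/w_p3c.png')
print(manip.current_clock(),ok)
E
```

```text
contact z 0.06360000000000002 [-0.4 -0.2  5.8]
False
True
gap 0.02172324421078604
gap 0.02179038682555798
77.1 True
```

View pics/w_p3c.png

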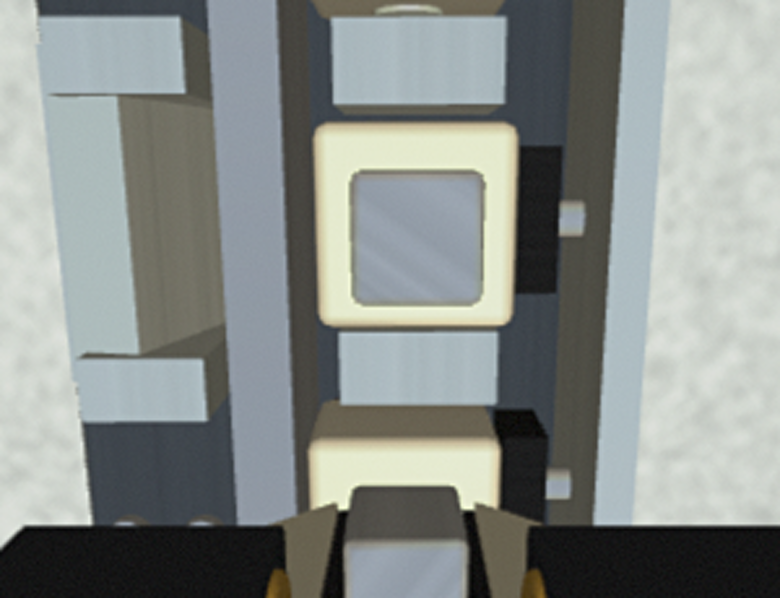

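```bash
python3 - <<'E'
from h import *
t=H(0,-.062)
f0=np.array(manip.current_force())
print(descend(t[0],t[1],.066,.0638,step=.0008,fmax=3,f0=f0,vel=.03))
effector.open_jaws()
manip.servo_line([t[0],t[1],.2],vel=.25)
t=H(-.01,-.03)
manip.servo_line([t[0],t[1],.24],vel=.25)
im=shot('w_h2'); crop(im,140,0,400,230,3,'pics/w_h2c.png')
shot('t_h2','top')
print(manip.current_clock())
E
```

```text
True
80.225
```

View pics/w_h2c.png

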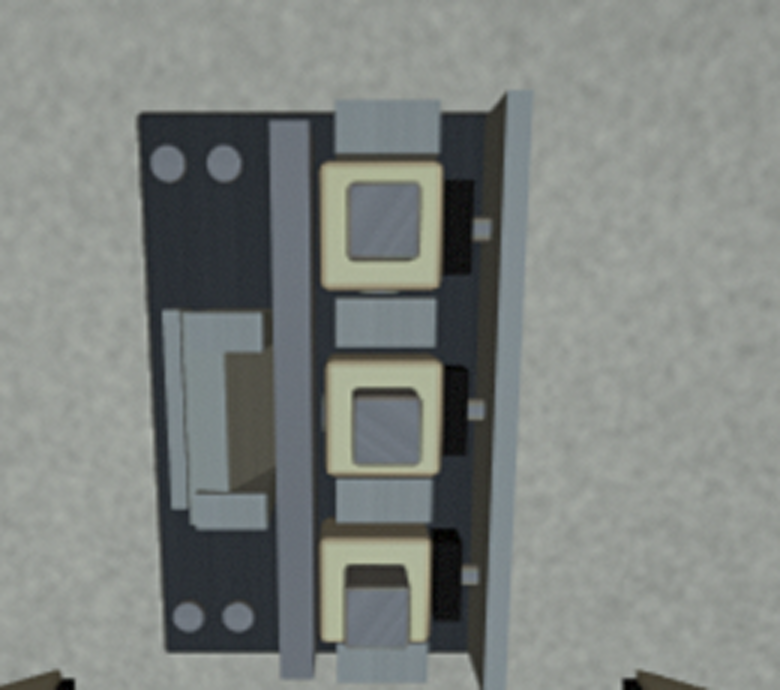

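View pics/t_h2.png

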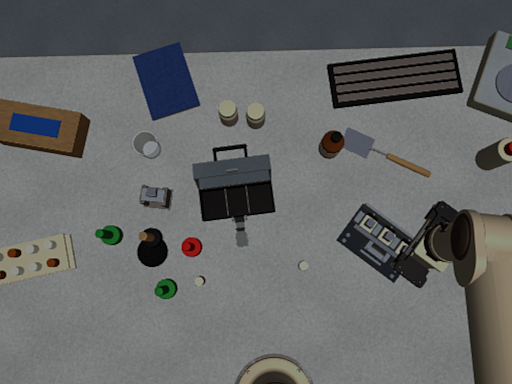

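```bash
python3 - <<'E'
from h import *
import pickle
W=pickle.load(open('w_h2.pkl','rb'))
def L(u,v,z):
    p=W.plane(140+(u-1)/3,(v-1)/3,z)[:2]-H0; return np.round([p@hx*1e3,p@hy*1e3],1)
print('cheek inner',L(225,352,.07),L(228,492,.07),'ends',L(263,352,.07),L(267,494,.07))
print('bar front',L(270,122,.062),L(281,678,.062),'rear',L(310,122,.062),L(313,678,.062))
for n,a,b in [('2',(321,162),(443,290)),('1',(327,359),(441,475)),('0',(321,536),(430,641))]: print(n,L(*a,.053),L(*b,.053),(L(*a,.053)+L(*b,.053))/2)
manip.servo_line(np.array(manip.current_tool_pos())+[0,0,.06],vel=.3)
manip.move_pose([.36,.28,.20],down(0.))
im=shot('w_w1')
print(manip.current_clock())
E
```

```text
cheek inner [-49.8  22.6] [-50.2 -22.7] ends [-37.7  22.6] [-37.3 -23.4]
bar front [-34.7  91.3] [-34.3 -91.8] rear [-22.4  91.4] [-22.9 -91.8]
2 [-19.3  80.9] [20.6 41.6] [ 0.65 61.25]
1 [-17.7  19.3] [ 21.6 -20. ] [ 1.95 -0.35]
0 [-20.  -41.9] [ 19.3 -81. ] [ -0.35 -61.45]
82.8917
```

View pics/w_w1.png

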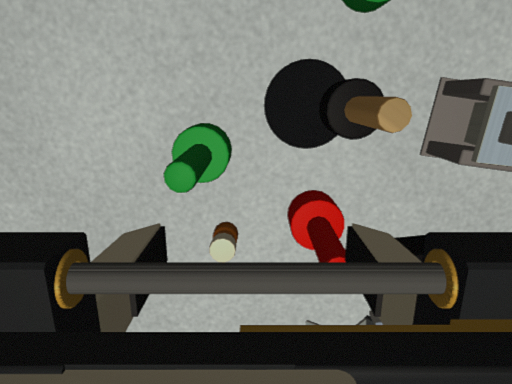

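```bash
python3 - <<'E'
from h import *
manip.servo_line([.42,.285,.20],vel=.2)
im=shot('w_w2'); crop(im,250,40,512,220,3,'pics/w_w2c.png')
print(manip.current_clock())
E
```

```text
83.3917
```

View pics/w_w2c.png

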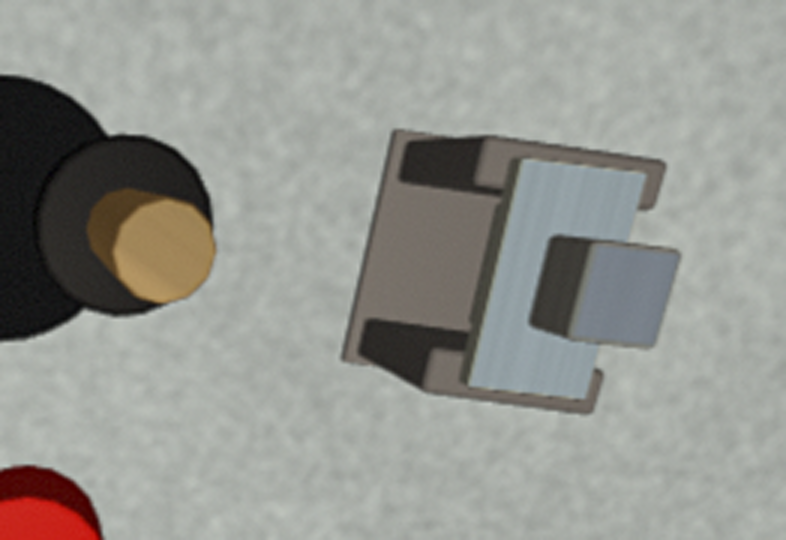

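```bash
python3 - <<'E'
from h import *
import pickle
W=pickle.load(open('w_w2.pkl','rb'))
P=lambda u,v,z: W.plane(250+(u-1)/3,40+(v-1)/3,z)[:2]
pl=np.array([P(*a,.074) for a in [(520,160),(645,172),(590,399),(468,387)]])
st=np.array([P(*a,.098) for a in [(588,240),(680,252),(652,348),(570,339)]])
for n,q in (('plate',pl),('stub',st)):
    print(n,q.round(4).tolist(),q.mean(0),[np.linalg.norm(q[i]-q[(i+1)%4]).round(4) for i in range(4)])
    d=(q[0]-q[3]+q[1]-q[2]); print('yaw',np.arctan2(-d[0],d[1]))
# tamper handle top & foot
print('tamper top',P(165,250,.13),'mat approx')
im=cv2.imread('pics/w_w2.png')
E
```

```text
plate [[0.556, 0.3585], [0.5903, 0.3553], [0.5849, 0.2922], [0.5494, 0.2958]] [0.5701305 0.32544  ] [np.float64(0.0345), np.float64(0.0633), np.float64(0.0358), np.float64(0.063)]
yaw -0.09447243220623659
stub [[0.5643, 0.3389], [0.5881, 0.3359], [0.5851, 0.3113], [0.5634, 0.3137]] [0.57522408 0.32495243] [np.float64(0.024), np.float64(0.0248), np.float64(0.0218), np.float64(0.0252)]
yaw -0.0761555066257379
tamper top [0.45291908 0.33920586] mat approx
```

```bash
python3 - <<'E'
from h import *
manip.move_pose([.572,.275,.20],down(-.09))
im=shot('w_w3'); crop(im,140,20,400,210,3,'pics/w_w3c.png')
print(manip.current_clock())
E
```

```text
84.1
```

View pics/w_w3c.png

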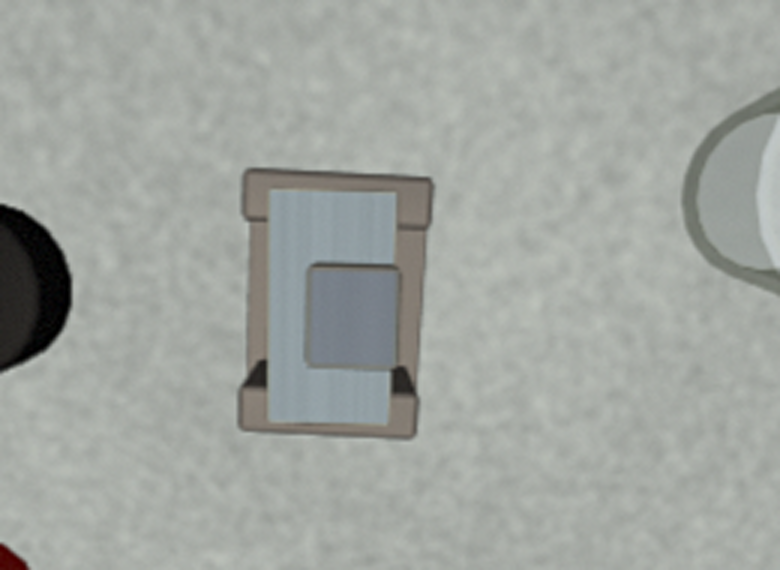

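```bash
python3 - <<'E'
from h import *
import pickle
W=pickle.load(open('w_w3.pkl','rb'))
P=lambda u,v,z: W.plane(140+(u-1)/3,20+(v-1)/3,z)[:2]
pl=np.array([P(*a,.074) for a in [(269,190),(396,192),(389,425),(268,423)]])
st=np.array([P(*a,.098) for a in [(308,264),(400,266),(397,369),(305,366)]])
for n,q in (('plate',pl),('stub',st)):
    print(n,q.mean(0),[np.linalg.norm(q[i]-q[(i+1)%4]).round(4) for i in range(4)])
    d=(q[0]-q[3]+q[1]-q[2]); print('yaw',np.arctan2(-d[0],d[1])); d=(q[1]-q[0]+q[2]-q[3]); print('yaw',np.arctan2(d[1],d[0]))
c=st.mean(0); print(c)
q=down(-.095)
effector.open_jaws()
manip.move_pose([c[0],c[1],.16],q)
ok=descend(c[0],c[1],.12,.079,step=.007)
print(ok)
if ok:
    effector.close(30); print('gap',manip.current_finger_gap())
    f=np.array(manip.current_force())
    manip.servo_line([c[0],c[1],.10],vel=.06)
    manip.servo_line([c[0],c[1],.24],vel=.2)
    manip.sleep(.2); print('gap',manip.current_finger_gap(),(np.array(manip.current_force())-f).round(2))
    im=shot('s_w','scene'); crop(im,300,80,430,220,5,'pics/s_wc.png')
    im=shot('w_w4')
print(manip.current_clock())
E
```

```text
plate [0.57014903 0.32540238] [np.float64(0.0341), np.float64(0.0636), np.float64(0.0346), np.float64(0.0635)]
yaw -0.11148836814173202
yaw -0.10504135807071119
stub [0.57621918 0.32535393] [np.float64(0.0231), np.float64(0.0258), np.float64(0.0237), np.float64(0.0256)]
yaw -0.11772841595524394
yaw -0.11606616148654539
[0.57621918 0.32535393]
True
gap 0.0237360686390765
gap 0.023547605008606618 [ 0.77  0.44 -0.88]
89.2
```

View pics/s_wc.png

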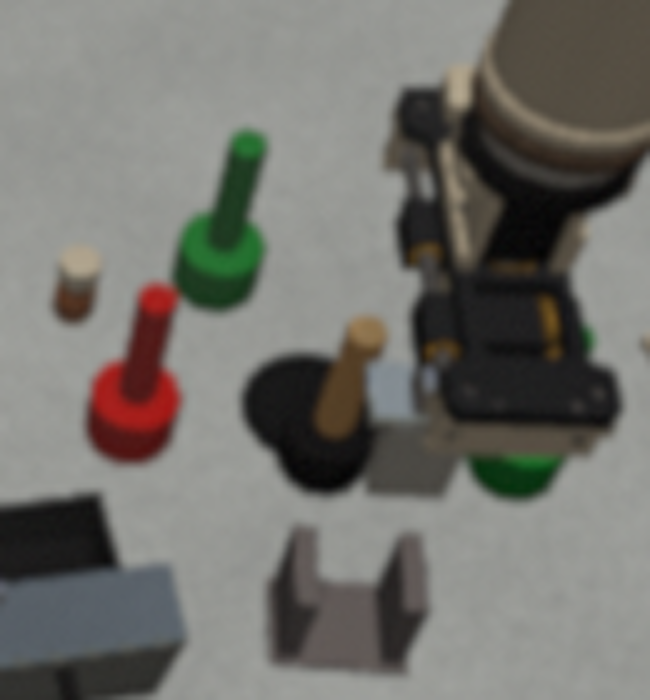

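View pics/w_w4.png

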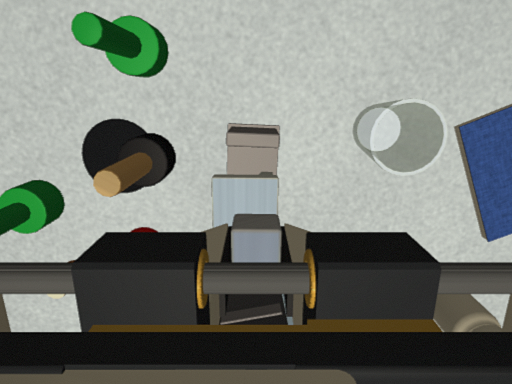

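```bash
python3 - <<'E'
from h import *
q=down(PHI); t=H(-.0390-.0075,0)
print(manip.solve_ik([t[0],t[1],.22],q).round(2))
manip.move_pose([t[0],t[1],.22],q)
im=shot('s_w2','scene'); crop(im,80,80,240,220,4.5,'pics/s_w2c.png')
im=shot('w_w5'); crop(im,130,30,390,240,3,'pics/w_w5c.png')
print(manip.current_clock())
E
```

```text
[ 1.59  0.49 -1.26  1.91  0.52  1.13 -0.55]
91.625
```

View pics/s_w2c.png

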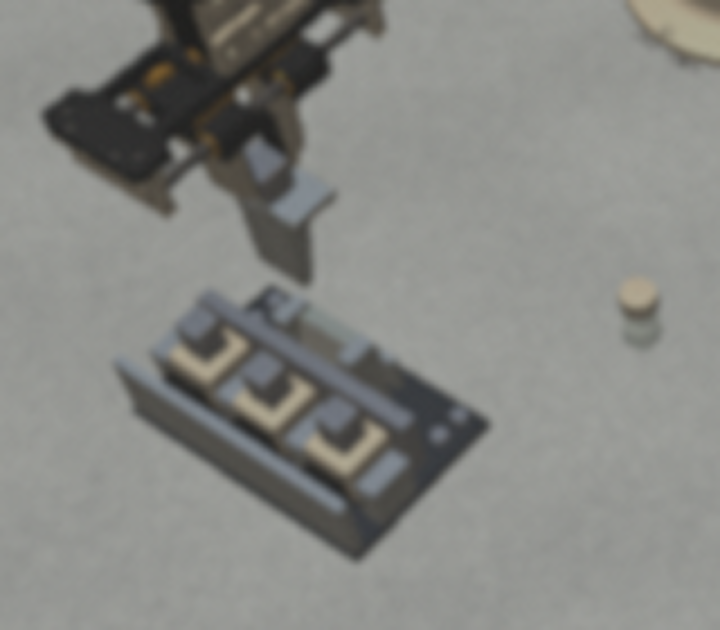

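View pics/w_w5c.png

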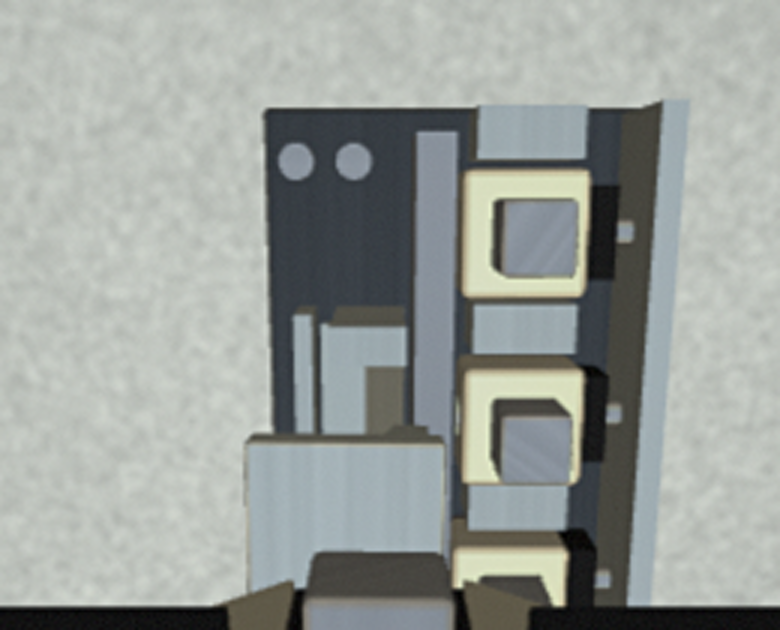

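```bash
python3 - <<'E'
from h import *
t=H(-.0390-.0075,0)
manip.servo_line([t[0],t[1],.155],vel=.2)
f0=np.array(manip.current_force()); ok=True
for z in np.arange(.149,.100,-.004):
    manip.servo_line([t[0],t[1],z],vel=.06)
    f=np.array(manip.current_force())-f0
    fh=[f[:2]@hx,f[:2]@hy,f[2]]
    print(round(z,3),np.round(fh,1))
    if f[2]>6 or np.linalg.norm(f)>12: break
print(np.round(manip.current_tool_pos(),4))
im=shot('w_w6'); crop(im,130,0,390,240,2.5,'pics/w_w6c.png')
print(manip.current_clock())
E
```

```text
0.149 [-0.2  0.4 -0.2]
0.145 [-0.2  0.5 -0.9]
0.141 [-1.1 -2.1 -1.4]
0.137 [-0.7 -0.5 -1.5]
0.133 [-0.9 -0.5 -1.1]
0.129 [-0.2 -0.8 -1.4]
0.125 [-0.2  0.1 -0.3]
0.121 [-1.1 -0.2 -1.4]
0.117 [ 0.3 -0.2 -0.8]
0.113 [ 1.7 -0.2 -2.6]
0.109 [ 4.4  0.  -2.9]
0.105 [ 6.4 -0.  -0.8]
0.101 [ 6.6 -1.1  1.4]
[ 0.4012 -0.3036  0.102 ]
95.4
```

View pics/w_w6c.png

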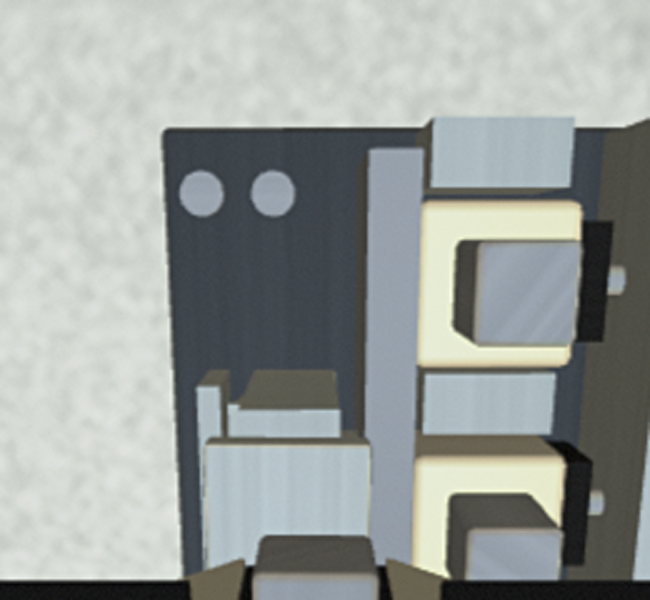

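```bash
python3 - <<'E'
from h import *
effector.open_jaws(); p=np.array(manip.current_tool_pos())
manip.servo_line([p[0],p[1],.2],vel=.25)
t=H(-.0465-.0,-.04)
manip.servo_line([t[0],t[1],.22],vel=.3)
im=shot('w_h3'); crop(im,130,0,390,240,2.5,'pics/w_h3c.png')
manip.move_pose([.44,.285,.26],down(0.))
im=shot('w_t1'); 
print(manip.current_clock())
E
```

```text
99.7417
```

View pics/w_h3c.png

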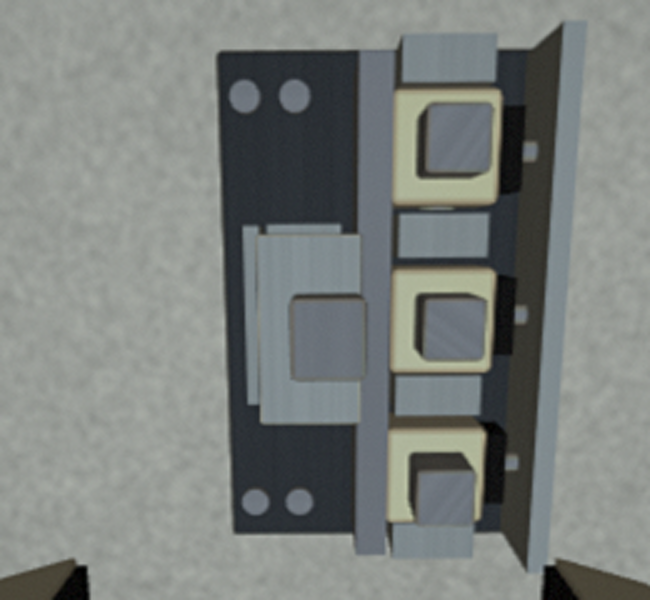

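View pics/w_t1.png

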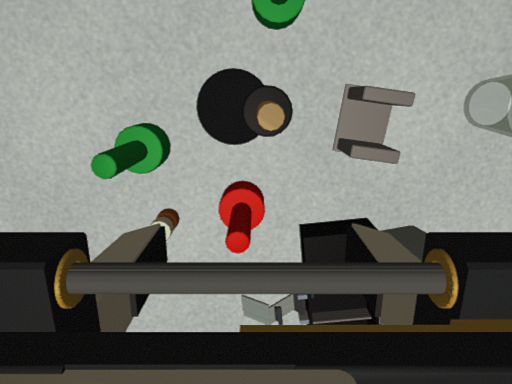

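```bash
python3 - <<'E'
from h import *
import pickle
W=pickle.load(open('w_t1.pkl','rb'))
im=cv2.imread('pics/w_t1.png'); crop(im[:,:,::-1],180,50,320,160,5,'pics/w_t1c.png')
hsv=cv2.cvtColor(im,cv2.COLOR_BGR2HSV)
m=((hsv[...,0]>8)&(hsv[...,0]<25)&(hsv[...,1]>80)&(hsv[...,2]>130)).astype(np.uint8); m[:80]=0;m[140:]=0;m[:,:230]=0;m[:,310:]=0
cs,_=cv2.findContours(m,0,2); c=max(cs,key=cv2.contourArea); (u,v),r=cv2.minEnclosingCircle(c); print('wood top',u,v,r,cv2.contourArea(c), W.plane(u,v,.13), 'mm r',r*(W.e[2]-.13)/W.f)
d=((im.max(2)<40)).astype(np.uint8); d[:60]=0;d[150:]=0;d[:,:180]=0;d[:,310:]=0
cs,_=cv2.findContours(d,0,2); c=max(cs,key=cv2.contourArea); p=c[:,0,:].astype(float)
w=p[p[:,0]<232]  # left part: mat arc
A=np.c_[2*w,np.ones(len(w))]; s=np.linalg.lstsq(A,(w**2).sum(1),rcond=None)[0]; rr=np.sqrt(s[2]+s[0]**2+s[1]**2); print('mat',s[:2],rr,W.plane(s[0],s[1],0),rr*W.e[2]/W.f)
print(cv2.boundingRect(c))
for u,v in [(240,243),(103,165)]: print('lookalike tops',W.plane(u,v,.13))
E
```

```text
wood top 270.5 116.46295928955078 13.546363830566406 520.0 [0.45304245 0.33883672 0.13      ] mm r 0.011601937760248308
mat [234.84370513 105.64200019] 37.40790513656827 [0.41541471 0.34355982 0.        ] 0.046502545693846056
(197, 69, 95, 75)
lookalike tops [0.42571952 0.2233749  0.13      ]
lookalike tops [0.30732014 0.2977094  0.13      ]
```

View pics/w_t1c.png

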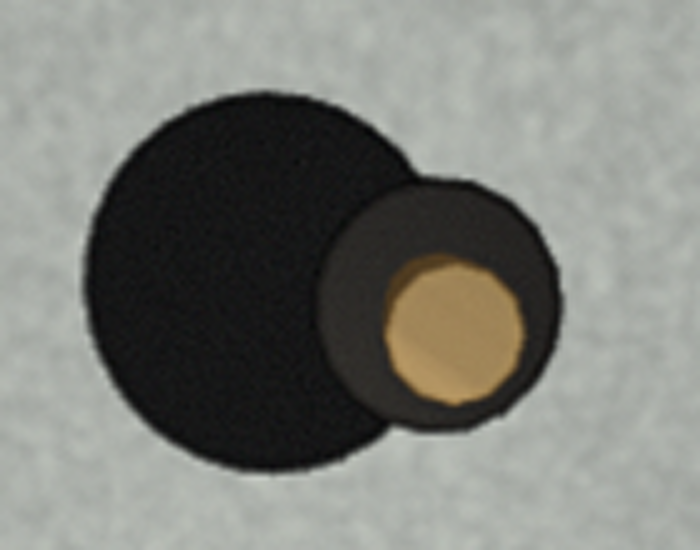

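```bash
python3 - <<'E'
from h import *
import pickle
W=pickle.load(open('w_h3.pkl','rb'))
P=lambda u,v,z: W.plane(130+(u-1)/2.5,(v-1)/2.5,z)[:2]
st=np.array([P(*a,.121) for a in [(291,298),(367,296),(366,381),(290,381)]]); sc=st.mean(0)
print('stub',sc,[np.linalg.norm(st[i]-st[(i+1)%4]).round(4) for i in range(4)], (sc-H0)@hx,(sc-H0)@hy)
tx,ty=.4530,.3388
q=down(0.)
manip.move_pose([tx,ty,.18],q)
ok=descend(tx,ty,.145,.072,step=.01)
print(ok)
if ok:
    f=np.array(manip.current_force())
    effector.close(55); print('gap',manip.current_finger_gap())
    manip.servo_line([tx,ty,.10],vel=.08)
    manip.servo_line([tx,ty,.27],vel=.2)
    manip.sleep(.2); print('gap',manip.current_finger_gap(),(np.array(manip.current_force())-f).round(2))
    manip.move_pose([sc[0],sc[1],.27],down(PHI))
    im=shot('w_t2'); im=shot('s_t2','scene'); crop(im,80,60,240,220,4.5,'pics/s_t2c.png')
print(manip.current_clock())
E
```

```text
stub [ 0.4021143  -0.30358201] [np.float64(0.0227), np.float64(0.0256), np.float64(0.0233), np.float64(0.025)] -0.04288853382239199 0.0010788158334604913
True
gap 0.02314987189847486
gap 0.02331395622326108 [ 0.19 -0.12 -2.01]
107.8667
```

View pics/s_t2c.png

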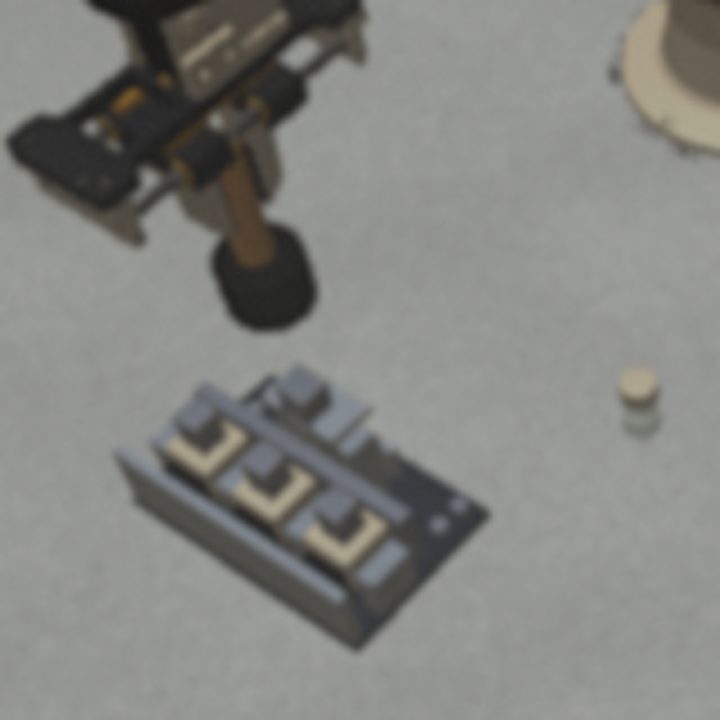

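View pics/w_t2.png

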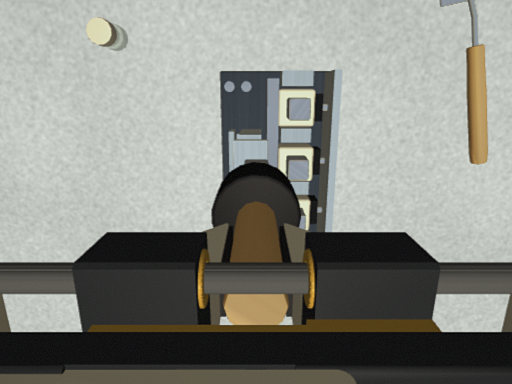

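```bash
python3 - <<'E'
from h import *
t=H(-.0412,0.0005)
manip.servo_line([t[0],t[1],.20],vel=.15)
f0=np.array(manip.current_force())
for z in np.arange(.196,.1665,-.002):
    manip.servo_line([t[0],t[1],z],vel=.05)
    f=np.array(manip.current_force())-f0
    print(round(z,3),np.round(manip.current_tool_pos()[2],4),np.round(f,1))
    if f[2]>38: break
print(manip.current_clock(),manip.current_finger_gap())
im=shot('w_t3')
im=shot('s_t3','scene'); crop(im,80,60,240,220,4.5,'pics/s_t3c.png')
E
```

```text
0.196 0.1966 [ 0.6 -0.2 -0.5]
0.194 0.1941 [-0.3  0.6 -0.1]
0.192 0.1918 [ 0.2  0.2 -0.2]
0.19 0.1898 [ 0.4 -0.3  0.8]
0.188 0.1879 [0.8 0.  0.7]
0.186 0.1862 [0.1 0.8 2.3]
0.184 0.1844 [0.9 0.1 6. ]
0.182 0.183 [-0.   0.3  9.1]
0.18 0.1815 [-0.5  0.2 13. ]
0.178 0.18 [-1.2  0.7 17. ]
0.176 0.1786 [-1.7  1.5 21. ]
0.174 0.1771 [-2.3  2.  25.2]
0.172 0.1767 [-6.5  3.5 38.8]
111.7333 0.023211308915588605
```

View pics/s_t3c.png

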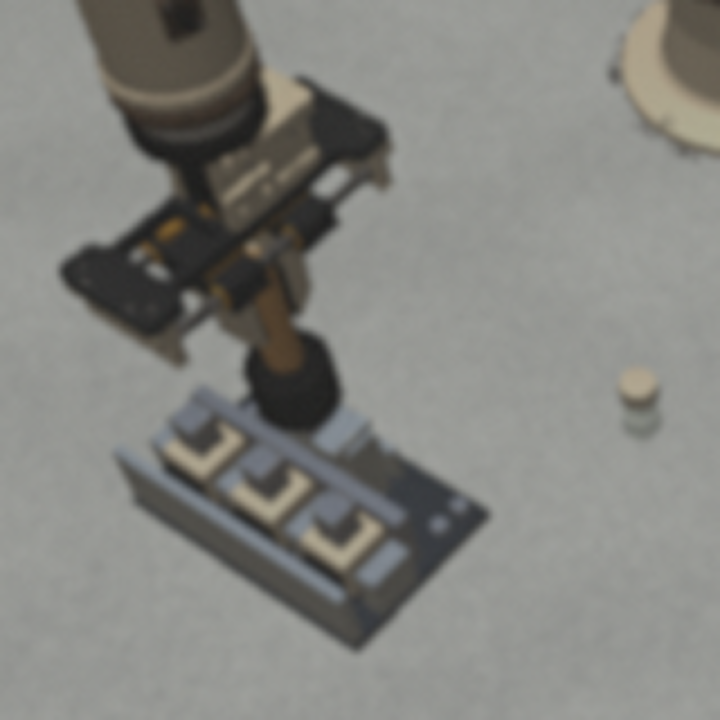

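```bash
python3 - <<'E'
from h import *
t=H(-.0412,0.0005)
manip.servo_line([t[0],t[1],.21],vel=.15)
t=H(-.0412,-.07)
manip.servo_line([t[0],t[1],.25],vel=.25)
im=shot('w_h4'); crop(im,130,0,390,220,3,'pics/w_h4c.png')
print(manip.current_clock(),manip.current_finger_gap())
E
```

```text
112.7583 0.023311748609882655
```

View pics/w_h4c.png

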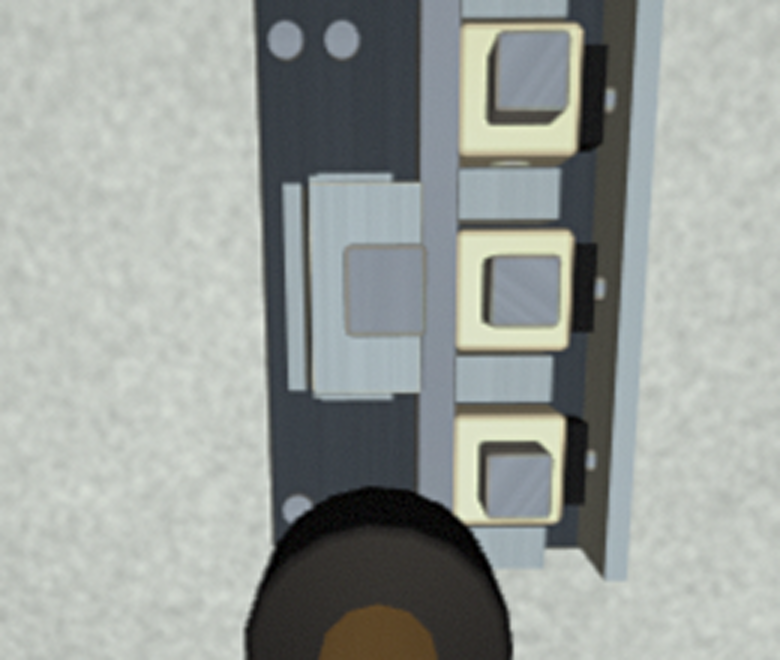

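```bash
python3 - <<'E'
from h import *
import pickle
W=pickle.load(open('w_h4.pkl','rb'))
def L(u,v,z):
    p=W.plane(130+(u-1)/3,(v-1)/3,z)[:2]-H0; return np.round([p@hx*1e3,p@hy*1e3],1)
for z in (.078,.081): print('plate',z,L(310,182,z),L(420,182,z),L(421,392,z),L(313,393,z))
for z in (.102,.105): print('stub',z,L(345,244,z),L(424,244,z),L(425,335,z),L(344,336,z))
print('bar front/rear',L(421,20,.062),L(457,20,.062),L(418,500,.062),L(455,500,.062))
print('cheek ends',L(391,174,.07),L(392,399,.07),'front plate',L(284,184,.07),L(290,390,.07))
for n,a,b in [('2',(461,23),(583,157)),('1',(458,231),(574,351)),('0',(455,413),(564,524))]: print(n,L(*a,.053),L(*b,.053))
E
```

```text
plate 0.078 [-63.  32.] [-29.4  31.9] [-28.5 -31.6] [-63.4 -31.9]
plate 0.081 [-62.8  31.8] [-29.5  31.7] [-28.6 -31.3] [-63.2 -31.6]
stub 0.102 [-51.7  13.1] [-28.9  13. ] [-28.4 -12.6] [-52.3 -12.8]
stub 0.105 [-51.6  13. ] [-29.1  12.9] [-28.5 -12.4] [-52.2 -12.6]
bar front/rear [-28.9  80.2] [-17.8  80.2] [-28.5 -70.5] [-15.7 -70.5]
cheek ends [-38.1  35. ] [-37.7 -34.7] front plate [-71.7  32.2] [-71.5 -31.7]
2 [-15.9  81.4] [24.8 41.8]
1 [-15.6  18.9] [ 24.9 -20.3]
0 [-15.5 -41.5] [ 24.4 -81.3]
```

```bash
python3 - <<'E'
from h import *
t=H(-.0402,0.0003)
manip.servo_line([t[0],t[1],.20],vel=.3)
effector.close(60)
f0=np.array(manip.current_force())
for k in range(2):
    manip.servo_line([t[0],t[1],.184],vel=.1)
    for z in (.172,.169,.166,.163):
        manip.servo_line([t[0],t[1],z],vel=.15)
        f=np.array(manip.current_force())-f0
        print(z,np.round(manip.current_tool_pos()[2],4),np.round(f,1))
        if f[2]>55: break
    manip.servo_line([t[0],t[1],.184],vel=.15)
print(manip.current_clock(),manip.current_finger_gap())
t=H(-.0412,-.07)
manip.servo_line([t[0],t[1],.25],vel=.25)
im=shot('w_h5'); crop(im,130,0,390,220,3,'pics/w_h5c.png')
im=shot('s_h5','scene'); crop(im,80,60,240,220,4.5,'pics/s_h5c.png')
E
```

```text
0.172 0.1746 [-0.3 -0.2 10.4]
0.169 0.1745 [-5.7  4.1 35.9]
0.166 0.1741 [-12.3   7.7  56.8]
0.172 0.1724 [ 0.6 -0.6  6.1]
0.169 0.1722 [-5.2  3.5 30.6]
0.166 0.1721 [-11.3   7.9  54.5]
0.163 0.1709 [-15.   10.9  68.1]
116.2833 0.023247979725541375
```

View pics/w_h5c.png

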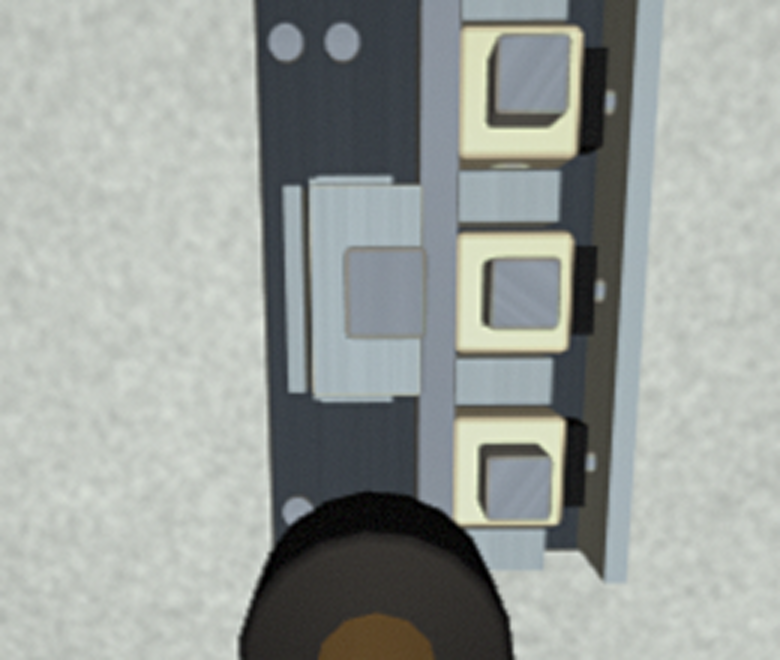

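View pics/s_h5c.png

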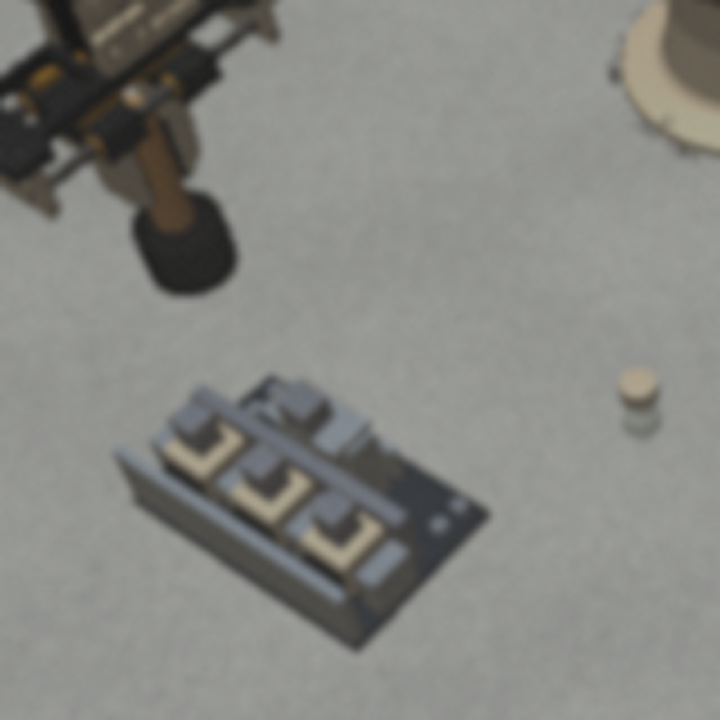

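```bash
python3 - <<'E'
from h import *
for n,dx in (('a',-.11),('b',.07)):
    t=H(-.0412+dx,-.075); manip.servo_line([t[0],t[1],.23],vel=.3)
    im=shot('w_v'+n)
    W=Cam('wrist'); u,v=W.proj(np.r_[H(-.045,0),.08]); u0,v0=int(u-65),max(0,int(v-60)); print(n,u0,v0)
    crop(im,u0,v0,u0+130,v0+120,6,f'pics/w_v{n}c.png')
print(manip.current_clock())
E
```

```text
a 310 32
b 107 32
118.2917
```

View pics/w_vac.png

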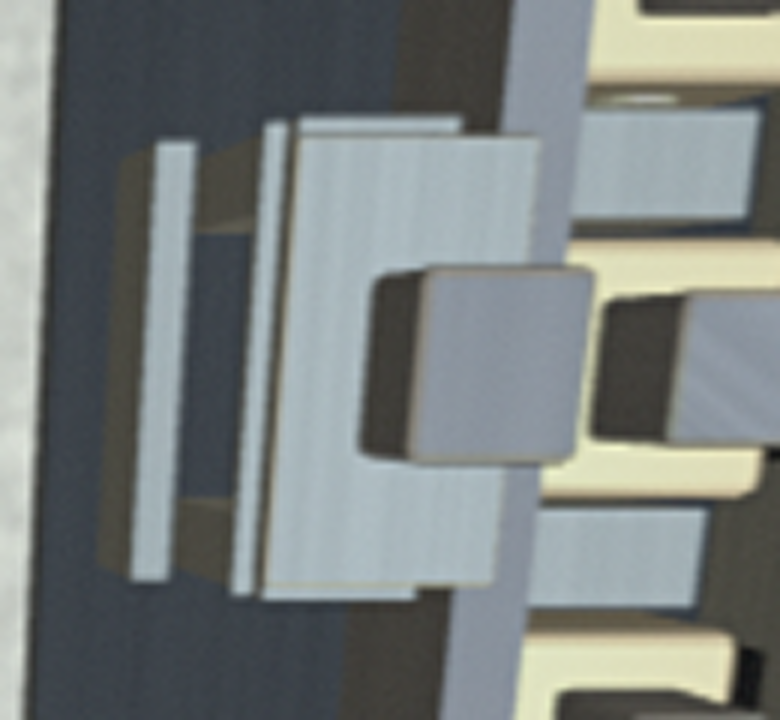

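View pics/w_vbc.png

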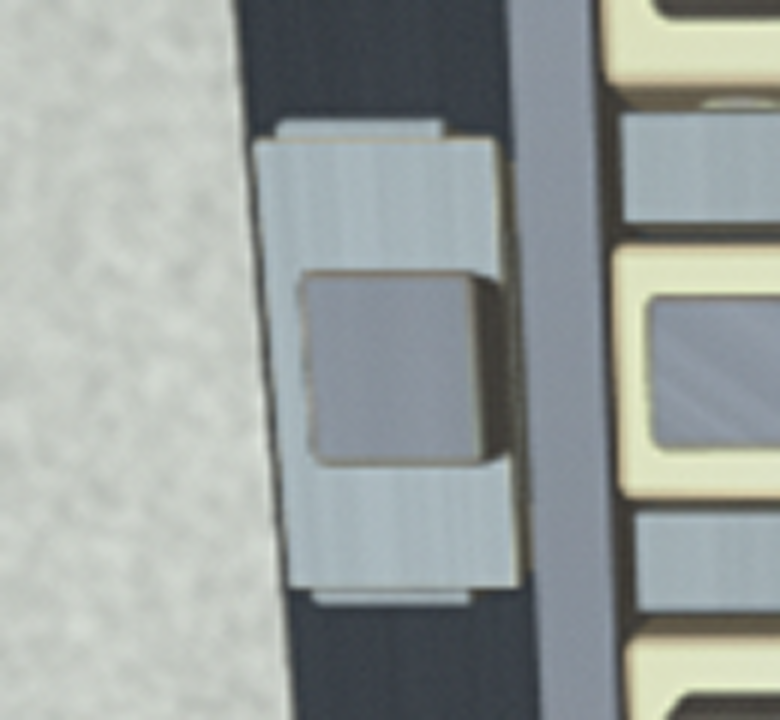

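```bash
python3 - <<'E'
from h import *
import pickle
A=pickle.load(open('w_va.pkl','rb'));B=pickle.load(open('w_vb.pkl','rb'))
pa=lambda u,v:(310+(u-2.5)/6,32+(v-2.5)/6); pb=lambda u,v:(107+(u-2.5)/6,32+(v-2.5)/6)
for n,a,b in [('plateTL',(302,136),(253,140)),('plateTR',(540,137),(495,138)),('plateBR',(494,585),(520,587)),('plateBL',(264,584),(290,588)),
 ('stubTL',(425,269),(301,272)),('stubTR',(594,268),(470,272)),('stubBR',(575,460),(484,465)),('stubBL',(410,461),(316,465)),
 ('cheekTR',(462,117),(443,119)),('cheekBR',(415,600),(471,604)),('barTL?',(593,30),(592,30))]:
    p,e=tri(A,pa(*a),B,pb(*b)); q=p[:2]-H0; print(n,np.round([q@hx*1e3,q@hy*1e3,p[2]*1e3,e*1e3],1))
E
```

```text
plateTL [-63.   31.4  79.3   0.2]
plateTR [-28.7  31.6  78.3   0.2]
plateBR [-28.2 -31.9  78.4   0.1]
plateBL [-63.1 -31.9  78.4   0.2]
stubTL [-51.4  12.4 101.3   0. ]
stubTR [-28.6  12.5 101.3   0.2]
stubBR [-28.1 -12.8 101.3   0.3]
stubBL [-51.1 -12.8 102.    0.2]
cheekTR [-37.5  35.   71.    0.1]
cheekBR [-37.3 -35.1  71.1   0.2]
barTL? [-16.4  48.1  62.9   0.4]
```

```bash
python3 - <<'E'
from h import *
p=np.array(manip.current_tool_pos()); manip.servo_line([p[0],p[1],.27],vel=.25)
m=(.4148,.3428)
manip.move_pose([m[0],m[1],.22],down(0.))
manip.servo_line([m[0],m[1],.085],vel=.15)
f0=np.array(manip.current_force())
for z in np.arange(.080,.060,-.0012):
    manip.servo_line([m[0],m[1],z],vel=.04)
    f=np.array(manip.current_force())-f0
    if f[2]>2.5: break
print(round(z,4),f.round(1))
effector.open_jaws()
manip.servo_line([m[0],m[1],.2],vel=.2)
manip.move_pose([.44,.285,.26],down(0.))
im=shot('w_t4'); crop(im,180,50,320,160,5,'pics/w_t4c.png')
print(manip.current_clock())
E
```

```text
0.0692 [-0.9  0.1  4.7]
127.3
```

View pics/w_t4c.png

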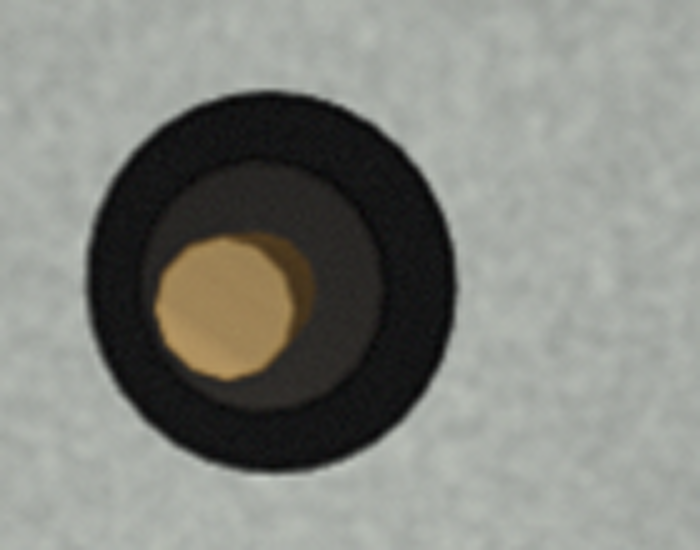

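```bash
python3 - <<'E'
from h import *
q=down(TH-np.pi/2)
print(manip.solve_ik(CP(.185,0,.25),q), manip.solve_ik(CP(.185,0,.09),q))
effector.close(10)
manip.move_pose(CP(.10,0,.30),q)
manip.servo_line(CP(.185,0,.25),vel=.3)
f0=np.array(manip.current_force())
def pp(a,off): 
    x,z=bar(a); return CP(x+off,0,z-.012)
print(descend(*CP(.185,0,0)[:2],.17,pp(1.75,0)[2],step=.02,vel=.15,f0=f0))
for a in np.r_[np.linspace(1.75,.1,14),.05,0.0]:
    manip.servo_line(pp(a,.0155),vel=.1)
    f=np.array(manip.current_force())-f0; print(round(a,2),np.round([f[:2]@cxv,f[:2]@cyv,f[2]],1))
    if np.linalg.norm(f)>25: break
print(manip.current_clock())
im=shot('s_e','scene'); crop(im,210,120,360,250,5,'pics/s_ec.png')
E
```

```text
[ 0.15933685  0.6939075  -0.59500054  1.23778501  0.37917386  1.31889705
 -1.88670992] [ 0.13554016  0.82913716 -0.52906606  1.36952675  0.44067793  1.06026121
 -1.9343938 ]
True
1.75 [2.2 0.9 2. ]
1.62 [5.8 0.4 3.5]
1.5 [6.  0.5 3.4]
1.37 [6.4 1.  3.9]
1.24 [5.9 0.4 3.3]
1.12 [ 4.8 -0.6  3. ]
0.99 [1.2 0.5 0.3]
0.86 [-0.5  0.5 -1.8]
0.73 [ 0.7 -0.2 -0.9]
0.61 [ 0.3 -0.4 -1.4]
0.48 [0.7 0.2 0.1]
0.35 [ 0.1  0.6 -0.5]
0.23 [ 0.8  0.1 -0.8]
0.1 [ 0.7  0.2 -0.3]
0.05 [ 1.3  0.4 -1.5]
0.0 [ 5.1  0.5 -1.3]
136.85
```

View pics/s_ec.png

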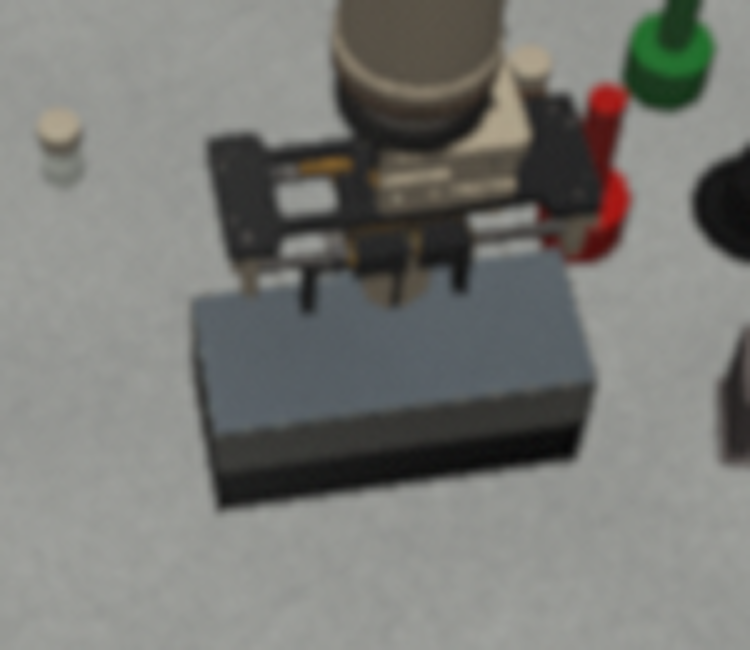

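```bash
python3 - <<'E'
from h import *
x,z=bar(0)
f0=np.zeros(3)
manip.servo_line(CP(x+.03,0,z-.012),vel=.1)
manip.servo_line(CP(x+.03,0,z+.04),vel=.2)
manip.servo_line(CP(x,0,z+.04),vel=.2)
f0=np.array(manip.current_force())
for dz in np.arange(.014,.001,-.0015):
    manip.servo_line(CP(x,0,z+dz),vel=.04); f=np.array(manip.current_force())-f0
    if f[2]>6: break
print('bar contact at tip dz above centre',round(dz*1e3,1),f.round(1))
manip.servo_line(CP(x,0,z+.08),vel=.2)
manip.move_pose([.48,.07,.30],down(TH-np.pi/2))
im=shot('w_e'); 
manip.move_pose([.271,-.50,.3],down(-1.14))
im=shot('t_e','top'); im=shot('s_e2','scene')
print(manip.current_clock())
E
```

```text
bar contact at tip dz above centre 5.0 [-2.9 -0.4  9.2]
143.5417
```

View pics/w_e.png

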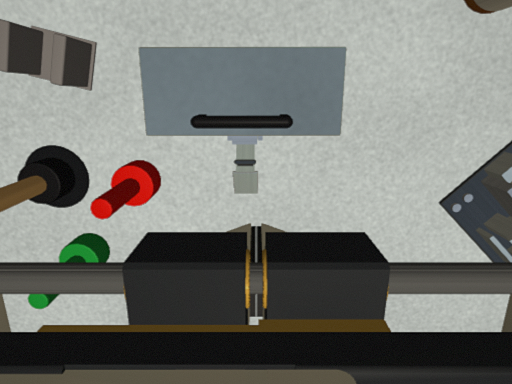

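View pics/t_e.png

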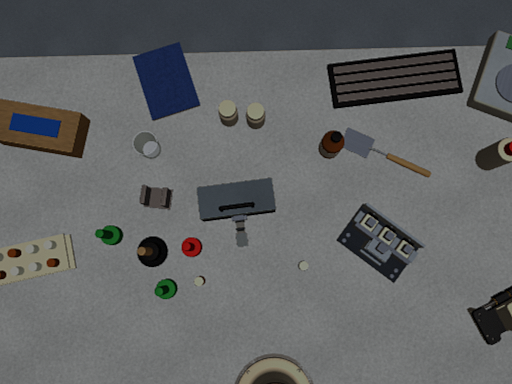

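View pics/s_e2.png

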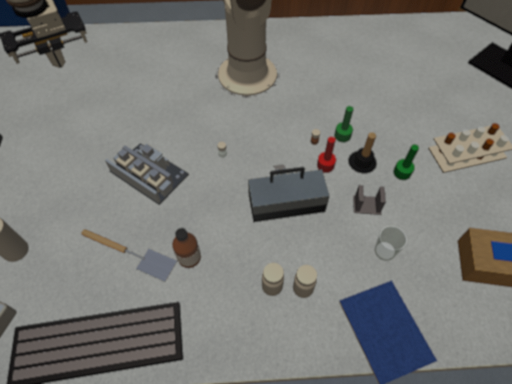

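```bash
python3 - <<'E'
from h import *
manip.hand_in(); print(manip.current_clock())
E
```

```text
the job is handed in; nothing more can be done
the job is handed in; nothing more can be done
```

I finished the whole job and handed it in at about 143.5 s of the 210 s allowed. The hand-in gives no verdict.

**What I did:**
- I opened the latch and lifted the cover. All three cells were present, and I stood them in bays 0, 1 and 2.
- I set the wedge in the slot and pressed it home with the tamper.
- The tamper had been knocked off its mat during the run, so I found it again before picking it up. I stood it back on the mat afterwards.
- I closed the cover and left the latch open.

**Last checks:**
- **Wedge:** measured from two views, the plate's top is about 78.4 mm above the table and the stub's top about 101.5 mm, so the plate is on the holder (nominal 78 and 102 mm). The clamp bar moved about 5.8 mm, against the 6.5 mm expected. The first push also seemed to stop about 3 mm high. I put that down to the tamper tilting or slipping in the grip.
- **Cells and tamper:** the final pictures show all three cells upright between the bar and the pads, and the tamper standing inside its mat.
- **Cover and latch:** the handle bar stopped a light press at its shut height, and the latch tab was still folded down.
- **Other labware:** it looks to be where it started.

**What went wrong on the way:**
- Opening the jaws on the handle pushed the cover back to about 1.4 rad, so I pushed it wide open again.
- Lifting the first cell turned the middle cell about 8° in its compartment.
- One attempt on the middle cell touched the open cover with about 9 N, so I backed off and picked it up another way.
- While pressing the wedge, the wrist force peaked at about 71 N, and the tamper slipped a few millimetres in the grip.

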